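Bundle three battery-module channels, flanges interlocked

ROBOT

A 6-joint arm with a two-finger parallel gripper is mounted at the origin on the work surface. World frame = base frame: x ahead of the robot, y to its left, z up, the work surface at z = 0. Lengths are in m, angles in degrees, forces in N, time in s.
With the tool pointing down it reaches from about 0.275 to 1 m from the base axis. Payload 8.4 kg.
Tool frame: the origin (TCP) lies at the very end of the fingers, on their centre line; the grasp point (between the pads) lies 19 mm behind it (arm.hold_point_z is the distance from the TCP to the grasp point, in m); z points along the fingers, y is the direction in which the jaws open and shut (so a half turn about z gives the same grasp; the last joint's range is limited). The gripper opens to 85 mm and grips with 20 to 120 N. Pads are 22 mm wide; open, the fingers measure 114 mm over their backs; the gripper's body (76 mm by 85 mm) begins 54 mm behind the grasp point. The pads swing forward as they close: fully open they stand 13 mm farther back than shut.
Start: joints at [-72.731, 20.225, 93.587, -0, 66.188, -0.138], TCP at [0.187, -0.596, 0.209] pointing down, gripper open.
Joint ranges: [-150.9, 150.9], [-52.94, 120.26], [3.33, 152.33], [-74.26, 254.26], [0, 154.13], [-172.89, 172.89]. Speed limits (degrees/s): [127.2, 127.2, 159.86, 180, 180, 180].

INTERFACE

Orientations are given as [roll, pitch, yaw] about the fixed x, y, z axes, in that order (R = Rz(yaw) Ry(pitch) Rx(roll)).
In Python, from rig import telemetry, eyes, arm gives the robot as it stands.
- The arm moves only by the tool play_rows, never from a script. Its argument "series" is a list of rows, each a list of 5 numbers: the shift along the tool's x, y, z in cm, then the turn about the tool's z in rad, then the closure in counts, from 0 (fully open) to 255 (shut). In form: [[dx, dy, dz, spin, grip], ...]. A call has 1 to 8 rows; each row shifts and turns the commanded pose from where the row before left it, along the tool's axes as they then stand; what a row does not reach is not made up. A row lasts 1/10 s, in which the tool goes at most 50 mm and 8.59 degrees, less where a joint would pass 70% of its speed; a pose out of reach is approached as far as the arm can. A call is refused whole if a number of a shift passes 5 or a number of a turn 0.15, either way. A call with a gripper value outside its range is refused whole. The fingers move at their own pace and stop on an object; "force" is the grip in N (left out, the last holds). Time passes only in rows, so rows that do not move let the fingers close. It gives the time, the measured TCP pose, the force and the opening at its end, in the units of the state.
- telemetry.get_obs(): the state, without advancing time (a new reading comes with each control period).
- eyes.camera(name): name is "side" or "top"; returns the picture (480x640x3 uint8, red, green, blue); there is no depth.
- eyes.calibration(name): a dict with "K" (3x3 intrinsics, pixels), "R" (3x3) and "t" (3): a world point X has camera coordinates R X + t. Camera axes: x right, y down, z forward; pixel columns grow to the right and rows downward; lengths in m; the calibration is good to about 2 mm. A picture is of the moment at which its call begins. calibration takes no time and is no camera call.
- arm.sign_off(): hands the job in, once; it reports no verdict.
The state is a dict: "time_s": time; "qpos": joint angles; "joint_vel": joint speeds; "tau": joint torques, N m; "tcp_pos": TCP position; "tool_rot": TCP orientation; "contact_force": force on the tool from outside, world axes, zero at the start; "ft_torque": the same for the moment, N m; "grip_width": opening from 0.0 (shut) to 1.0 (fully open).
Only numpy, scipy, OpenCV 4.12 (cv2) and the standard library are available. Lean on these libraries where they do the work, as an engineer would, in place of code of your own. Each camera call takes 0.05 s, during which the arm holds its last target.

TASK

Finish the bundle of stripped battery-module channels in the blue cradle: lay the loose black channel in it, open side up, and push it snug, flange against flange, beside the black one that lies there against the posts and stays against them. Turn the orange channel over and lay it open side down along the middle of the pair, so that one of its flanges stands in each black trough and it sits level and fully home, straight with them and with the ends of all three in line to about a centimetre. Leave the purple packs, the extinguisher, the tile tester and the steel sleeve where they are.

Things in the scene. Friction and masses are not known exactly. Their poses are not given: they have to be found in the camera images.
- cradle: fixed blue bundling cradle: plate 170 (x) by 200 mm (y), 4 thick; two bearer bars along y at x = -45 and +45 mm, 26 mm wide, y from -95 to +95 mm, tops 16 mm above the bench; a post at each bearer's +y end, inner face y = +81 mm, top 48 mm above the bench. Origin on the bench under the plate's centre, z up. Channels lie across the bearers, length along x
- cover_mid (a point): centre of the orange U-channel's outer box; 150 mm long, 60 mm wide over its two flanges, 40 mm high, every wall 4 mm thick, about 0.22 kg. Lies open side up at first. x along it, y across the flanges, z from web to open side. Same end for end; stands on an end, but tips easily to the web side. Home across the pair this point is 40 mm above the bench, flange edges on the black webs, web on the black flange edges
- tray_set_mid (a point): centre of the outer box of the black U-channel already in the cradle (loose, open side up, at most 1 mm from the posts, 36 mm above the bench): 150 mm long, 60 mm wide over its two flanges, 40 mm high, every wall 4 mm thick, about 0.22 kg. x along it, y across (as the cradle's), z to the open side
- tray_loose_mid (a point): centre of the other black U-channel's outer box; 150 mm long, 60 mm wide over its two flanges, 40 mm high, every wall 4 mm thick, about 0.22 kg. Lies on the bench open side up at first. x along it, y across the flanges, z to the open side; same end for end. Snug beside the first, its centre is 60 mm from the first's, towards the cradle's -y
- pack0: purple lithium drill pack, loose, bystander: 115 x 75 mm, 69 mm high; origin under its centre
- pack1: purple lithium drill pack, loose, bystander: 115 x 75 mm, 69 mm high; origin under its centre
- pack2: purple lithium drill pack, loose, bystander: 115 x 75 mm, 69 mm high; origin under its centre
- extinguisher: stubby green fire extinguisher, loose, bystander: 105 mm diameter, 240 mm high; origin under its centre
- tester: white ceramic tile tester, loose, bystander: 150 x 110 mm, 46 mm high, a white tile with two brass strips and a meter on a grey base; origin under its centre
- sleeve: steel cell sleeve, loose, bystander: upright tube 52 mm diameter, 85 mm high; origin under its centre
Mind the look-alikes: they are no part of the job. Leave any yellow look-alike of the part that bears tray_set_mid alone.

How it is judged:
By the outcome, as a careful person would: the job done as asked, in the order asked, and still so for the second after the job is handed in, with the robot touching nothing.
It also fails if it takes over 72 s, if anything falls off the work surface, if the arm or the gripper's body presses on something with over 40 N, if the wrist force passes 120 N, or if a joint passes its speed limit or range.

## Working session

There is one attempt and no reset: what is moved stays moved. The work goes in short steps, Python scripts to look and compute and a tool call to move; the robot and the scene stay as the last step left them, time stands still between calls to the robot, and variables do not carry over. Pictures are saved under pics/ and viewed, and the job is handed in when it is done.

Besides the shell and the picture viewer there is one more tool, called after "Call:" as name(argument=value, ...) on one line, values as JSON. play_rows: Moves the arm, as the interface text tells. Its arguments: {"type":"object","properties":{"series":{"type":"array"},"force":{"type":"number"}},"required":["series"]}

```bash
ls; mkdir -p pics; python3 - <<'E'
from rig import telemetry, eyes, arm
import cv2
for n in ("side","top"):
    cv2.imwrite(f"pics/{n}0.png",eyes.camera(n)[:,:,::-1]); c=eyes.calibration(n); print(n,c)
print(telemetry.get_obs(), arm.hold_point_z)
E
```

```text
pics
side {'K': array([[552.70171535,   0.        , 323.90626962],
       [  0.        , 552.70171535, 241.1095473 ],
       [  0.        ,   0.        ,   1.        ]]), 'R': array([[-0.97108521, -0.23854039, -0.00959175],
       [-0.11864508,  0.51708283, -0.84767251],
       [ 0.20716386, -0.82202422, -0.53043313]]), 't': array([0.52916266, 0.10397213, 1.48154346])}
top {'K': array([[540.0781003 ,   0.        , 333.08641341],
       [  0.        , 540.0781003 , 241.65690483],
       [  0.        ,   0.        ,   1.        ]]), 'R': array([[ 0.01943544, -0.99942749,  0.02769399],
       [-0.99602039, -0.02176408, -0.08642749],
       [ 0.08698074, -0.02590402, -0.99587315]]), 't': array([-0.04075756,  0.56602769,  1.33728673])}
{'time_s': 0.1, 'qpos': array([-7.27329903e+01,  2.02594188e+01,  9.36256280e+01,  1.06477502e-03,
        6.61866776e+01, -1.36520950e-01]), 'joint_vel': array([ 0.07916351, -0.07940104, -0.14478666,  0.02732377, -0.0009664 ,
        0.06982243]), 'tau': array([-3.35635114e-04, -6.06358051e+01, -3.42818999e+01, -1.49353878e-04,
        3.95077601e-03,  4.04627841e-06]), 'tcp_pos': array([ 0.18681774, -0.59594698,  0.20832088]), 'tool_rot': array([-1.79928278e+02, -1.14448499e-03,  1.74030994e+01]), 'contact_force': array([-0.54359008,  0.30827547, -1.45099786]), 'ft_torque': array([-0.03973116, -0.03627223, -0.10096272]), 'grip_width': 0.9994543662412708} 0.0187
```

View pics/top0.png

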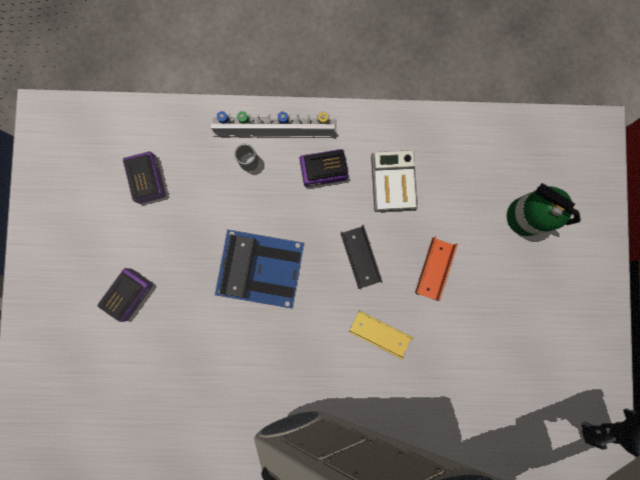

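View pics/side0.png

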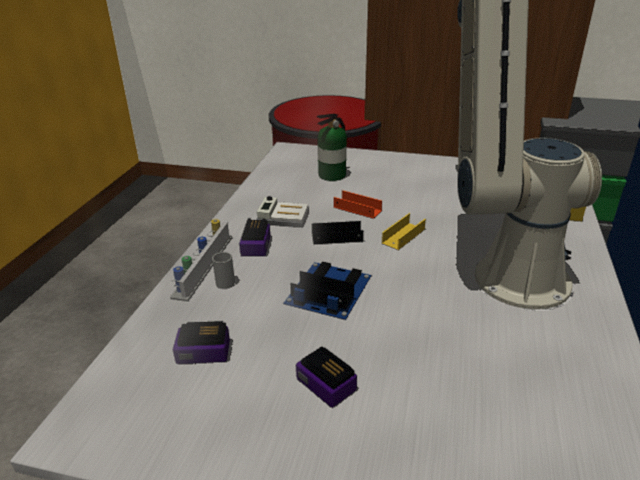

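```bash
python3 - <<'E'
import cv2
t=cv2.imread("pics/top0.png"); s=cv2.imread("pics/side0.png")
cv2.imwrite("pics/z1.png",cv2.resize(t[220:320,205:315],None,fx=7,fy=6,interpolation=cv2.INTER_CUBIC)[:600,:800])
cv2.imwrite("pics/z2.png",cv2.resize(t[215:315,335:465],None,fx=6,fy=6,interpolation=cv2.INTER_CUBIC)[:600,:800])
cv2.imwrite("pics/z3.png",cv2.resize(s[180:330,275:435],None,fx=4,fy=4,interpolation=cv2.INTER_CUBIC)[:600,:800])
E
```

```text
(no output)
```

View pics/z1.png

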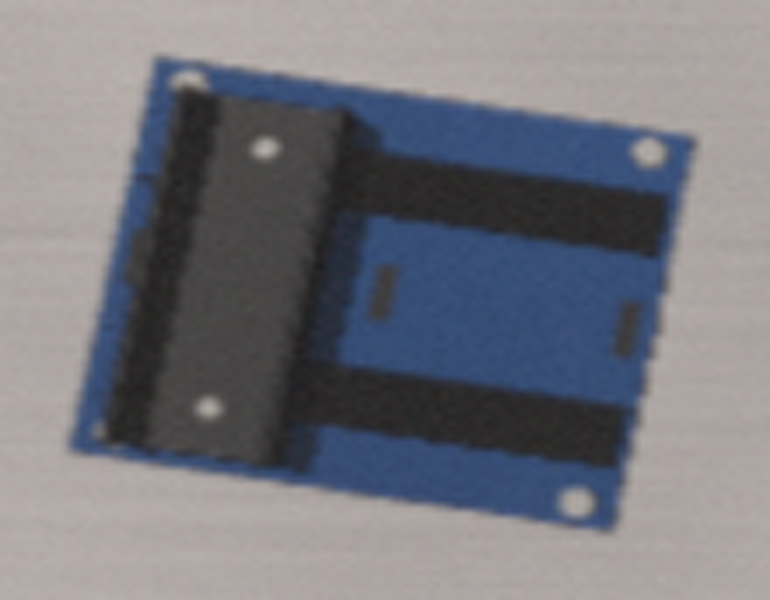

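View pics/z2.png

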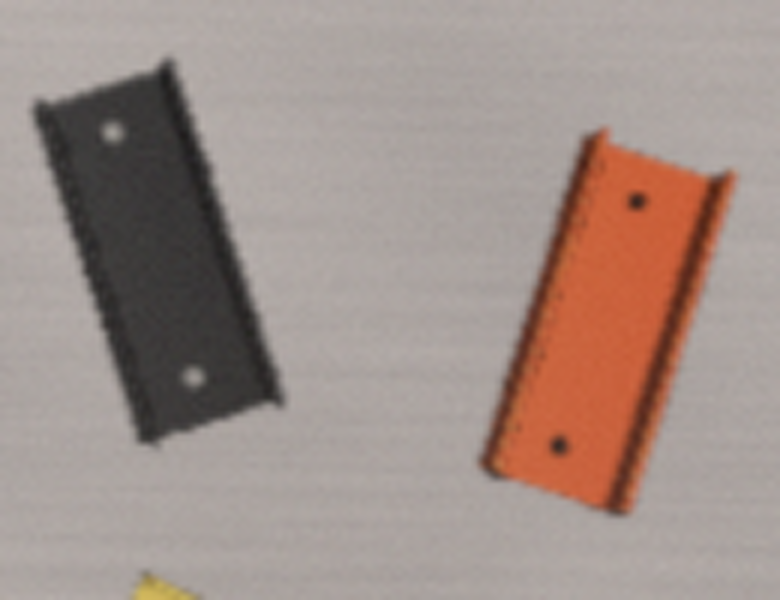

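View pics/z3.png

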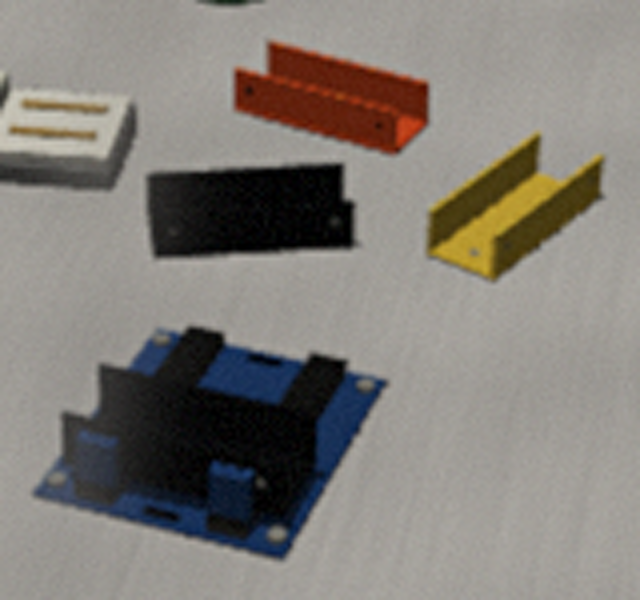

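```bash
cat > h.py <<'E'
import numpy as np, cv2
from rig import telemetry, eyes, arm
def w(cam,px,z):
    c=eyes.calibration(cam);K,R,t=c["K"],c["R"],c["t"]
    d=R.T@np.linalg.solve(K,[px[0],px[1],1.]); o=-R.T@t
    return (o+d*(z-o[2])/d[2])
def proj(cam,X):
    c=eyes.calibration(cam); p=c["K"]@(c["R"]@np.asarray(X)+c["t"]); return p[:2]/p[2]
def crop(p,ox,oy,sx,sy): return ((p[0]+.5)/sx-.5+ox,(p[1]+.5)/sy-.5+oy)
E
cat > a.py <<'E'
from h import *
def rep(name,pts,z,o):
    P=np.array([w("top",crop(p,*o),z) for p in pts])[:,:2]; print(name,P.round(4).tolist(),"mean",P.mean(0).round(4)); return P
A=(205,220,7,6);B=(335,215,6,6)
ang=lambda v:np.degrees(np.arctan2(v[1],v[0])).round(2)
P=rep("plate",[(157,57),(695,137),(615,530),(72,450)],.004,A)
print("edges",[(ang(P[(i+1)%4]-P[i]),np.linalg.norm(P[(i+1)%4]-P[i]).round(4)) for i in range(4)])
h=rep("platedots",[(188,80),(648,152),(577,502)],.004,A)
for nm,hs,fl,o,z0 in (("set",[(265,148),(208,407)],[],A,.016),("loose",[(113,132),(194,377)],[(42,103),(170,62),(280,403),(150,440)],B,0),("orange",[(638,201),(559,445)],[(602,130),(733,174),(625,513),(490,465)],B,0)):
    H=rep(nm+" holes",hs,z0+.004,o); print(ang(H[0]-H[1]),np.linalg.norm(H[0]-H[1]))
    if fl:
        F=rep(nm+" tops",fl,z0+.04,o); print([(ang(F[(i+1)%4]-F[i]),np.linalg.norm(F[(i+1)%4]-F[i]).round(4)) for i in range(4)])
E
python3 a.py
```

```text
plate [[0.5949, 0.2419], [0.565, 0.0451], [0.3981, 0.07], [0.428, 0.2663]] mean [0.4965 0.1558]
edges [(np.float64(-98.63), np.float64(0.199)), (np.float64(171.53), np.float64(0.1687)), (np.float64(81.37), np.float64(0.1986)), (np.float64(-8.33), np.float64(0.1687))]
platedots [[0.5853, 0.2303], [0.5582, 0.0621], [0.4096, 0.084]] mean [0.5177 0.1255]
set holes [[0.5556, 0.1991], [0.4469, 0.2157]] mean [0.5013 0.2074]
-8.68 0.10996053806812418
loose holes [[0.5828, -0.0815], [0.4789, -0.1177]] mean [ 0.5309 -0.0996]
19.2 0.11000810477133485
loose tops [[0.5908, -0.0494], [0.6092, -0.1026], [0.4681, -0.1503], [0.4518, -0.0966]] mean [ 0.5299 -0.0997]
[(np.float64(-70.91), np.float64(0.0563)), (np.float64(-161.31), np.float64(0.1489)), (np.float64(106.9), np.float64(0.0561)), (np.float64(18.75), np.float64(0.1468))]
orange holes [[0.5581, -0.3075], [0.4531, -0.2738]] mean [ 0.5056 -0.2907]
-17.76 0.11017978597330687
orange tops [[0.5847, -0.2841], [0.5674, -0.3392], [0.4255, -0.2941], [0.4442, -0.2378]] mean [ 0.5054 -0.2888]
[(np.float64(-107.39), np.float64(0.0578)), (np.float64(162.37), np.float64(0.1489)), (np.float64(71.61), np.float64(0.0593)), (np.float64(-18.21), np.float64(0.1479))]
```

```bash
cat >> h.py <<'E'
def go(x,y,z,yaw):
    o=telemetry.get_obs(); p=o["tcp_pos"]; a=np.radians(o["tool_rot"][2])
    d=np.array([x,y,z])-p
    # deltas in tool axes as if unturned, and as after the turn; cm / rad
    f=lambda a:np.array([d[0]*np.cos(a)+d[1]*np.sin(a), d[0]*np.sin(a)-d[1]*np.cos(a), -d[2]])*100
    s=-((np.radians(yaw)-a+np.pi)%(2*np.pi)-np.pi)
    print("t",round(o["time_s"],2),"tcp",p.round(4),"rot",o["tool_rot"].round(2),"w",round(o["grip_width"],3),"F",o["contact_force"].round(1))
    print("unturned",f(a).round(2),"after turn",f(np.radians(yaw)).round(2),"spin",s.round(4), "norm cm",np.linalg.norm(d*100).round(1))
E
python3 -c "
from h import *
go(.5305,-.0997,.10,19)"
```

```text
t 0.1 tcp [ 0.1868 -0.5959  0.2083] rot [-179.93   -0.     17.4 ] w 0.999 F [-0.5  0.3 -1.5]
unturned [ 47.64 -37.07  10.83] after turn [ 48.65 -35.73  10.83] spin -0.0279 norm cm 61.3
```

Call:
play_rows(series=[[3.4,-2.65,0,-0.028,0],[3.4,-2.65,0,0,0],[3.4,-2.65,0,0,0],[3.4,-2.65,0,0,0],[3.4,-2.65,0,0,0],[3.4,-2.65,0,0,0],[3.4,-2.65,0,0,0],[3.4,-2.65,0,0,0]], force=40)

```text
time_s: 0.9
tcp_pos: [0.3766, -0.3064, 0.2089]
tool_rot: [-180.0, 0.0, 19.0]
contact_force: [0.2, 0.8, -0.3]
grip_width: 1.002
```

```bash
python3 -c "
from h import *
go(.5305,-.0997,.10,19)"
```

```text
t 0.9 tcp [ 0.3766 -0.3064  0.2089] rot [-179.99    0.     19.  ] w 1.002 F [ 0.2  0.8 -0.3]
unturned [ 21.28 -14.53  10.89] after turn [ 21.28 -14.53  10.89] spin -0.0 norm cm 28.0
```

Call:
play_rows(series=[[3.0,-2.1,1.4,0,0],[3.0,-2.1,1.4,0,0],[3.0,-2.1,1.4,0,0],[3.0,-2.1,1.4,0,0],[3.0,-2.1,1.4,0,0],[3.0,-2.1,1.4,0,0],[3.0,-2.0,1.4,0,0],[0,0,0,0,0]])

```text
time_s: 1.7
tcp_pos: [0.5281, -0.0985, 0.1091]
tool_rot: [-179.9, 0.1, 19.2]
contact_force: [-0.5, -0.4, -0.1]
grip_width: 0.998
```

```bash
python3 -c "
from h import *
go(.5305,-.0997,.010,19)
cv2.imwrite('pics/s1.png',eyes.camera('side')[130:330,240:480,::-1].repeat(3,0).repeat(3,1))"
```

```text
t 1.7 tcp [ 0.5281 -0.0985  0.1091] rot [-1.7991e+02  6.0000e-02  1.9170e+01] w 0.998 F [-0.5 -0.4 -0.1]
unturned [0.19 0.19 9.91] after turn [0.19 0.19 9.91] spin 0.003 norm cm 9.9
```

View pics/s1.png

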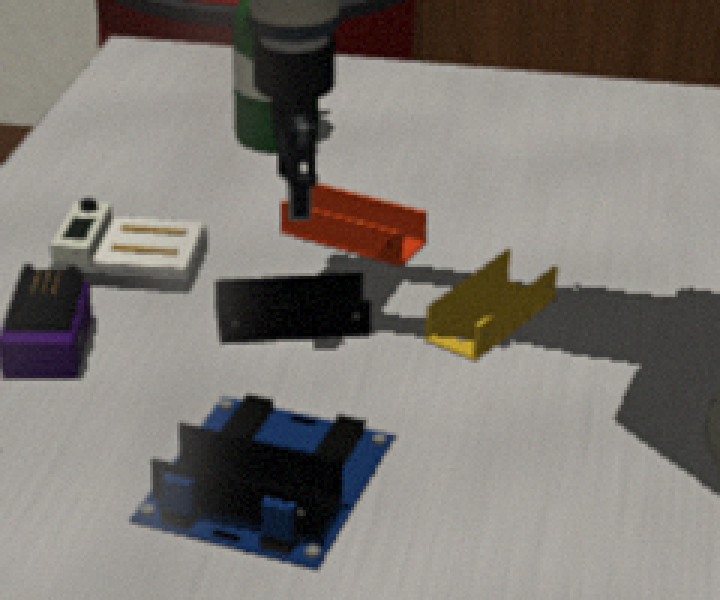

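Call:
play_rows(series=[[0.2,0.2,2.6,0,0],[0,0,2.6,0,0],[0,0,2.5,0,0],[0,0,1.9,0,0],[0,0,0,0,255],[0,0,0,0,255],[0,0,0,0,255],[0,0,0,0,255]], force=40)

```text
time_s: 2.55
tcp_pos: [0.5321, -0.1043, 0.0172]
tool_rot: [179.8, -0.2, 19.1]
contact_force: [1.7, -8.5, 14.0]
grip_width: 0.331
```

Call:
play_rows(series=[[0,0,0,0,255],[0,0,-1,0,255],[0,0,-3,0,255],[0,0,-3,0,255]])

```text
time_s: 2.95
tcp_pos: [0.5289, -0.1026, 0.0864]
tool_rot: [-180.0, 0.1, 19.0]
contact_force: [1.0, -0.1, -0.0]
grip_width: -0.001
```

```bash
python3 -c "
from h import *
go(.4894,.1283,.09,-8.6)
cv2.imwrite('pics/s2.png',eyes.camera('side')[130:330,240:480,::-1].repeat(3,0).repeat(3,1))"
```

```text
t 2.95 tcp [ 0.5289 -0.1026  0.0864] rot [-1.7995e+02  5.0000e-02  1.9000e+01] w -0.001 F [ 1.  -0.1 -0. ]
unturned [  3.78 -23.12  -0.36] after turn [ -7.36 -22.24  -0.36] spin 0.4818 norm cm 23.4
```

View pics/s2.png

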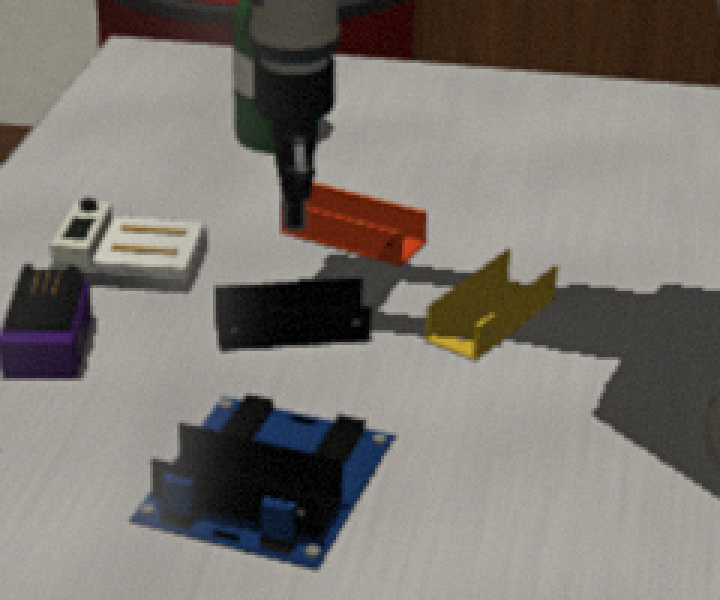

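```bash
python3 -c "
from h import *
im=eyes.camera('top'); cv2.imwrite('pics/t2.png',cv2.resize(im[190:390,300:500,::-1],None,fx=3,fy=3,interpolation=2))
print(proj('top',[*telemetry.get_obs()['tcp_pos']]))"
```

```text
[364.40562068 254.31597219]
```

View pics/t2.png

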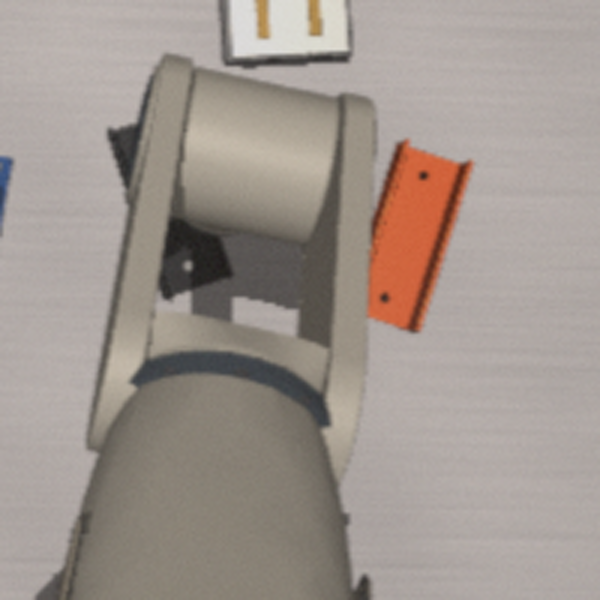

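```bash
cat >> h.py <<'E'
def wire(img,cam,c,yaw,z0,col,flip=False,s=1,o=(0,0)):
    a=np.radians(yaw);ex=np.array([np.cos(a),np.sin(a),0]);ey=np.array([-np.sin(a),np.cos(a),0])
    P=lambda x,y,z:tuple(int(v) for v in ((proj(cam,np.array([c[0],c[1],z0+z])+x*ex+y*ey)+.5-np.array(o))*s).round())
    zb,zt=(0,.04) if not flip else (.04,0)
    for y in(-.03,.03):
        for z in (zb,zt): cv2.line(img,P(-.075,y,z),P(.075,y,z),col,1)
        for x in(-.075,.075): cv2.line(img,P(x,y,0),P(x,y,.04),col,1)
    for x in(-.075,.075): cv2.line(img,P(x,-.03,zb),P(x,.03,zb),col,1)
E
python3 -c "
from h import *
s=4;o=(275,180)
im=cv2.resize(cv2.imread('pics/side0.png')[180:330,275:435],None,fx=4,fy=4,interpolation=2)
wire(im,'side',(.5305,-.0997),19,0,(0,255,0),s=s,o=o)
wire(im,'side',(.5055,-.290),-17.9,0,(0,255,255),s=s,o=o)
wire(im,'side',(.5013,.2074),-8.6,0.016,(0,255,0),s=s,o=o)
cv2.imwrite('pics/ov.png',im)
"
```

```text
(no output)
```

View pics/ov.png

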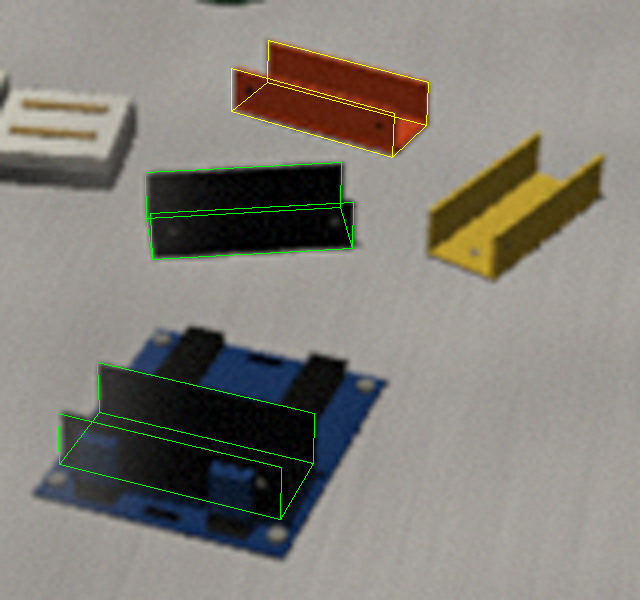

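```bash
python3 -c "
from h import *
from scipy.optimize import least_squares
S=lambda p:np.array([(p[0]+0)/3+240-.5+.17,(p[1])/3+130-.33]); T=lambda p:np.array([(p[0]+.5)/3-.5+300,(p[1]+.5)/3-.5+190])
obs=[('side',(-.075,-.03,.04),S((361,280))),('side',(.075,-.03,.04),S((217,288))),('side',(.075,.03,0),S((220,350))),('side',(-.075,.03,0),S((370,340))),('side',(-.075,.03,.04),S((370,303))),
('top',(-.055,0,.004),T((187,266))),('top',(-.075,.028,.04),T((165,299))),('top',(-.075,-.028,.04),T((232,274)))]
def X(q,p):
    a=np.radians(q[2]);return [q[0]+p[0]*np.cos(a)-p[1]*np.sin(a),q[1]+p[0]*np.sin(a)+p[1]*np.cos(a),p[2]]
f=lambda q:np.concatenate([proj(c,X(q,p))-u for c,p,u in obs])
r=least_squares(f,[.53,-.09,19],x_scale=[.01,.01,1]);print(r.x,f(r.x).reshape(-1,2).round(1))
go(r.x[0],r.x[1],.085,r.x[2])
"
```

```text
[ 0.52734268 -0.08678648 20.32769292] [[-0.3 -1.1]
 [-1.6 -0.6]
 [-0.4  0.7]
 [-0.2  0.5]
 [ 0.2  1.3]
 [ 0.3  0.2]
 [ 0.8  0.3]
 [-0.3  1.2]]
t 3.05 tcp [ 0.5322 -0.1032  0.0896] rot [179.82  -0.34  19.01] w -0.002 F [1.2 0.4 0.8]
unturned [ 0.07 -1.71  0.46] after turn [ 0.11 -1.71  0.46] spin -0.023 norm cm 1.8
```

Call:
play_rows(series=[[0,-0.8,0,-0.023,0],[0.1,-0.9,0,0,0],[0,0,0,0,0],[0,0,0,0,0],[0,0,0,0,0]], force=40)

```text
time_s: 3.55
tcp_pos: [0.5246, -0.0863, 0.0845]
tool_rot: [-180.0, 0.0, 20.3]
contact_force: [0.0, 0.3, -0.0]
grip_width: 0.847
```

```bash
python3 -c "
from h import *
go(.5273,-.0868,.008,20.3)"
```

```text
t 3.55 tcp [ 0.5246 -0.0863  0.0845] rot [-1.7998e+02  5.0000e-02  2.0350e+01] w 0.847 F [ 0.   0.3 -0. ]
unturned [0.24 0.14 7.65] after turn [0.24 0.14 7.65] spin 0.0008 norm cm 7.7
```

Call:
play_rows(series=[[0.2,0.1,1,0,0],[0,0,2,0,0],[0,0,2,0,0],[0,0,1.5,0,0],[0,0,0.9,0,0],[0,0,0,0,0],[0,0,0,0,0]])

```text
time_s: 4.25
tcp_pos: [0.5272, -0.0868, 0.0109]
tool_rot: [-180.0, 0.0, 20.3]
contact_force: [-0.9, 0.3, -0.3]
grip_width: 1.0
```

```bash
python3 -c "
from h import *
go(.5273,-.0868,.008,20.3)
cv2.imwrite('pics/s3.png',eyes.camera('side')[130:330,240:480,::-1].repeat(3,0).repeat(3,1))"
```

```text
t 4.25 tcp [ 0.5272 -0.0868  0.0109] rot [-1.7999e+02  1.0000e-02  2.0320e+01] w 1.0 F [-0.9  0.3 -0.3]
unturned [0.01 0.   0.29] after turn [0.01 0.   0.29] spin 0.0004 norm cm 0.3
```

View pics/s3.png

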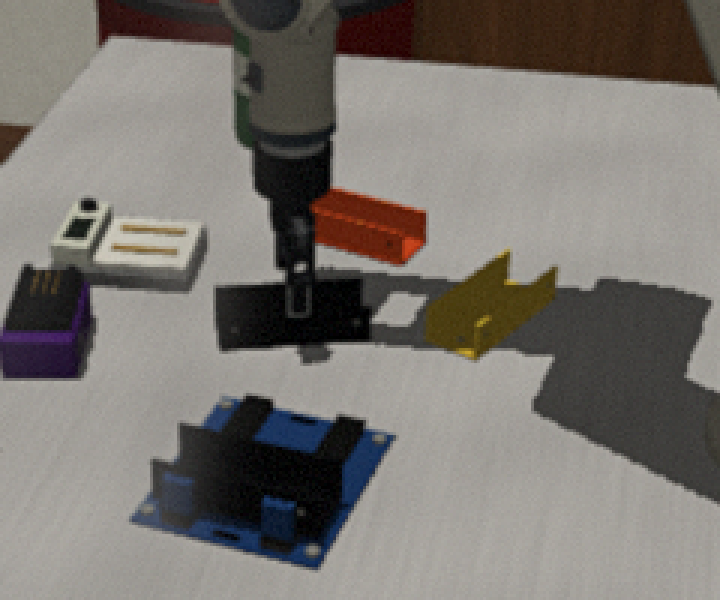

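Call:
play_rows(series=[[0,0,0.2,0,255],[0,0,0,0,255],[0,0,0,0,255],[0,0,0,0,255]], force=40)

```text
time_s: 4.7
tcp_pos: [0.5274, -0.0867, 0.0098]
tool_rot: [180.0, -0.0, 20.3]
contact_force: [-1.0, -0.3, 4.7]
grip_width: 0.683
```

Call:
play_rows(series=[[0,0,-1,0,255],[0,0,-2.5,0,255],[0,0,-3,0,255],[0,0,-1.5,0,255],[0,0,0,0,255]])

```text
time_s: 5.2
tcp_pos: [0.5287, -0.087, 0.0917]
tool_rot: [179.9, -0.2, 20.3]
contact_force: [-0.1, 0.5, -4.2]
grip_width: 0.679
```

```bash
python3 -c "
from h import *
go(.4894,.1283,.09,-8.6)
cv2.imwrite('pics/s4.png',eyes.camera('side')[130:330,240:480,::-1].repeat(3,0).repeat(3,1))"
```

```text
t 5.2 tcp [ 0.5287 -0.087   0.0917] rot [179.87  -0.23  20.33] w 0.679 F [-0.1  0.5 -4.2]
unturned [  3.79 -21.55   0.17] after turn [ -7.11 -20.7    0.17] spin 0.5049 norm cm 21.9
```

View pics/s4.png

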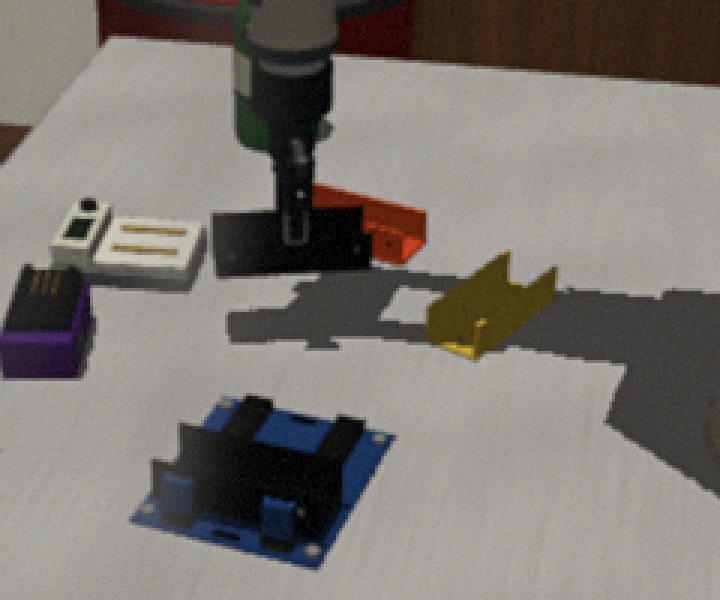

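Call:
play_rows(series=[[0,0,0,0.126,255],[0,0,0,0.126,255],[0,0,0,0.126,255],[0,0,0,0.126,255],[-1.2,-3.5,0,0,255],[-1.2,-3.5,0,0,255],[-1.2,-3.5,0,0,255],[-1.2,-3.5,0,0,255]])

```text
time_s: 6.05
tcp_pos: [0.4989, 0.06, 0.0877]
tool_rot: [180.0, 0.1, -8.6]
contact_force: [-0.2, -0.4, -3.0]
grip_width: 0.683
```

Call:
play_rows(series=[[-1.2,-3.5,0,0,255],[-1.1,-3.2,0,0,255],[0,0,0,0,255],[0,0,0,0,255]])

```text
time_s: 6.45
tcp_pos: [0.4866, 0.1289, 0.088]
tool_rot: [179.9, 0.1, -8.4]
contact_force: [-0.6, -0.1, -2.5]
grip_width: 0.675
```

```bash
python3 -c "
from h import *
go(.4894,.1283,.026,-8.6)
cv2.imwrite('pics/s5.png',eyes.camera('side')[180:380,240:480,::-1].repeat(3,0).repeat(3,1))"
```

```text
t 6.45 tcp [0.4866 0.1289 0.088 ] rot [ 1.7995e+02  1.0000e-01 -8.4300e+00] w 0.675 F [-0.6 -0.1 -2.5]
unturned [0.29 0.02 6.2 ] after turn [0.29 0.02 6.2 ] spin 0.003 norm cm 6.2
```

View pics/s5.png

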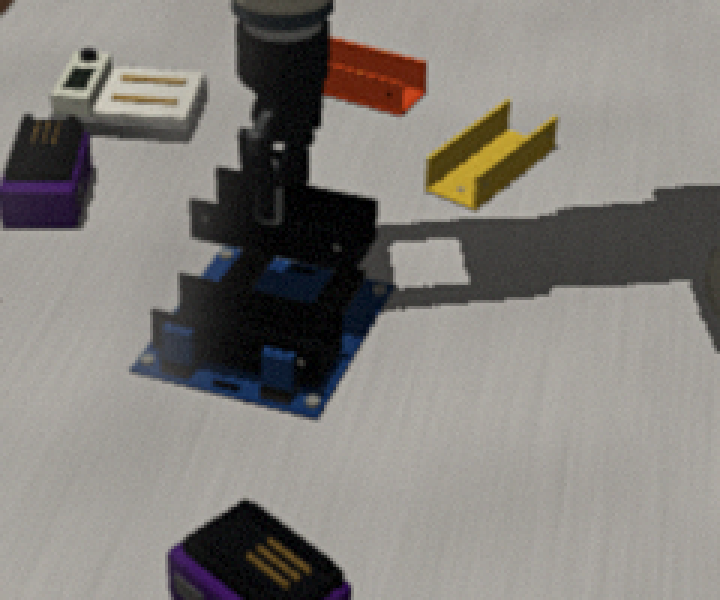

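Call:
play_rows(series=[[0.3,1.2,0,0,255],[0,0,1.5,0,255],[0,0,2,0,255],[0,0,1.5,0,255],[0,0,0.8,0,255],[0,0,0,0,255],[0,0,0,0,255]])

```text
time_s: 7.2
tcp_pos: [0.4891, 0.1156, 0.0312]
tool_rot: [180.0, -0.0, -8.6]
contact_force: [1.0, -0.3, -1.8]
grip_width: 0.676
```

```bash
python3 -c "
from h import *
go(.4876,.1164,.026,-8.6)"
```

```text
t 7.2 tcp [0.4891 0.1156 0.0312] rot [ 1.8e+02 -1.0e-02 -8.6e+00] w 0.676 F [ 1.  -0.3 -1.8]
unturned [-0.16 -0.06  0.52] after turn [-0.16 -0.06  0.52] spin 0.0001 norm cm 0.6
```

Call:
play_rows(series=[[-0.1,0,0.3,0,255],[0,0,0.3,0,255],[0,0,0,0,255],[0,0,0,0,255]])

```text
time_s: 7.6
tcp_pos: [0.4883, 0.1164, 0.0258]
tool_rot: [-180.0, -0.1, -8.5]
contact_force: [-1.5, -1.7, 6.8]
grip_width: 0.68
```

Call:
play_rows(series=[[0,0,0,0,0],[0,0,0,0,0],[0,0,0,0,0],[0,0,-2,0,0],[0,0,-3,0,0],[0,0,-3,0,255],[0,4,-3,0,255],[0,4,0,0,255]])

```text
time_s: 8.4
tcp_pos: [0.4785, 0.0373, 0.1386]
tool_rot: [-179.9, -0.4, -8.4]
contact_force: [1.3, -1.0, -0.8]
grip_width: 0.513
```

Call:
play_rows(series=[[0,2,0,0,255],[0,0,0,0,255],[0,0,0,0,255]])

```text
time_s: 8.7
tcp_pos: [0.473, 0.0175, 0.135]
tool_rot: [-180.0, -0.0, -8.6]
contact_force: [-0.5, -0.4, 0.3]
grip_width: 0.005
```

```bash
python3 -c "
from h import *
go(.4801,.0669,.03,-8.6)
im=eyes.camera('top'); cv2.imwrite('pics/t6.png',cv2.resize(im[200:340,200:360,::-1],None,fx=5,fy=4,interpolation=2))
cv2.imwrite('pics/s6.png',eyes.camera('side')[180:380,240:480,::-1].repeat(3,0).repeat(3,1))"
```

```text
t 8.7 tcp [0.473  0.0175 0.135 ] rot [-1.7998e+02 -1.0000e-02 -8.6300e+00] w 0.005 F [-0.5 -0.4  0.3]
unturned [-0.04 -4.99 10.5 ] after turn [-0.04 -4.99 10.5 ] spin -0.0005 norm cm 11.6
```

View pics/t6.png

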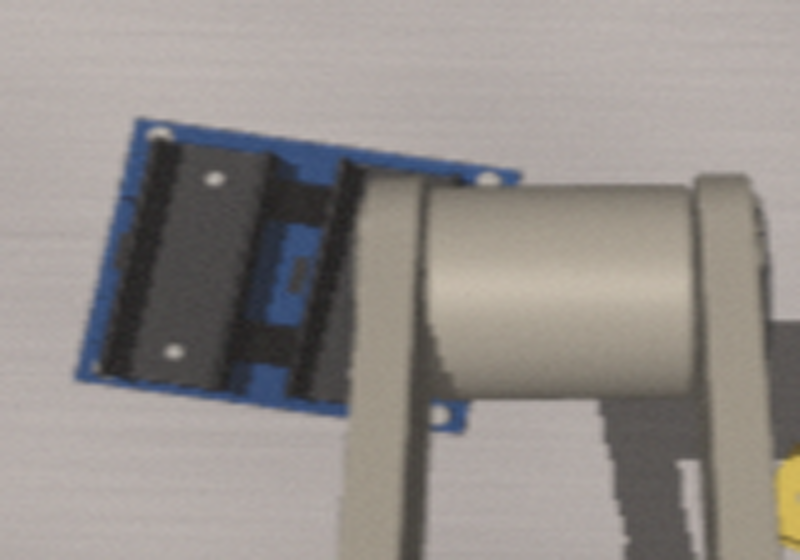

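View pics/s6.png

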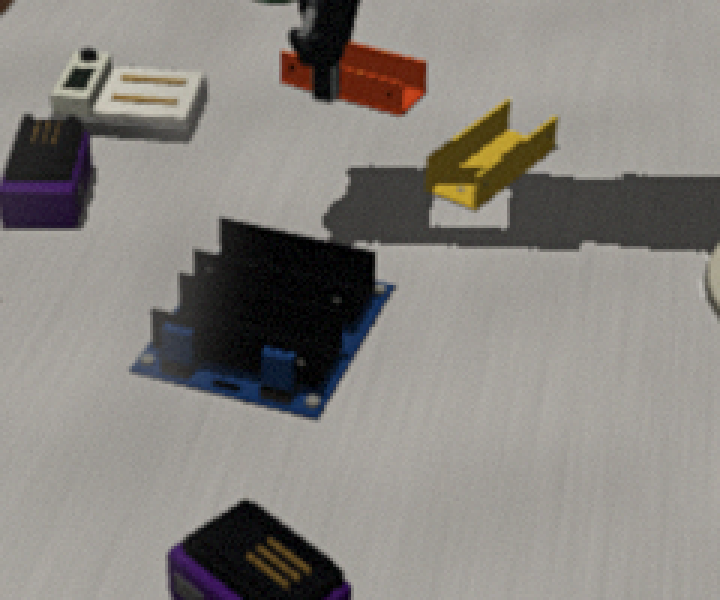

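Call:
play_rows(series=[[0,-1.5,2,0,255],[0,-1.5,3,0,255],[0,-1.2,3,0,255],[0,0,2,0,255],[0,0,1.1,0,255],[0,0,0,0,255],[0,0,0,0,255]])

```text
time_s: 9.5
tcp_pos: [0.4795, 0.0593, 0.0244]
tool_rot: [-180.0, -0.0, -8.5]
contact_force: [0.1, -0.7, -0.4]
grip_width: -0.001
```

```bash
python3 -c "
from h import *
go(.4857,.1041,.024,-8.6)"
```

```text
t 9.5 tcp [0.4795 0.0593 0.0244] rot [-1.7999e+02 -1.0000e-02 -8.5300e+00] w -0.001 F [ 0.1 -0.7 -0.4]
unturned [-0.05 -4.52  0.04] after turn [-0.06 -4.52  0.04] spin 0.0012 norm cm 4.5
```

Call:
play_rows(series=[[0,-0.6,0,0,255],[0,-0.6,0,0,255],[0,-0.6,0,0,255],[0,-0.6,0,0,255],[0,-0.6,0,0,255],[0,-0.6,0,0,255],[0,-0.5,0,0,255],[0,0,0,0,255]])

```text
time_s: 10.3
tcp_pos: [0.4858, 0.1003, 0.0244]
tool_rot: [-180.0, -0.0, -8.5]
contact_force: [0.1, -0.4, 2.2]
grip_width: 0.0
```

Call:
play_rows(series=[[0,-0.3,0,0,255],[0,-0.2,0,0,255],[0,0,0,0,255]])

```text
time_s: 10.6
tcp_pos: [0.4861, 0.1047, 0.0241]
tool_rot: [-180.0, -0.0, -8.5]
contact_force: [-0.3, -2.7, 4.4]
grip_width: 0.004
```

Call:
play_rows(series=[[0,-0.3,0,0,255],[0,-0.2,0,0,255],[0,0,0,0,255]])

```text
time_s: 10.9
tcp_pos: [0.4869, 0.1076, 0.024]
tool_rot: [179.8, -0.0, -8.5]
contact_force: [1.7, -19.5, 6.5]
grip_width: 0.001
```

Call:
play_rows(series=[[0,1.5,0,0,255],[0,2.5,0,0,255],[0,2,-2,0,0],[0,4,-3,0,0],[0,4,-3,0,0],[0,4,-2,0,0],[0,4,0,0,0],[0,4,0,0,0]])

```text
time_s: 11.7
tcp_pos: [0.4481, -0.1491, 0.1247]
tool_rot: [-180.0, -0.1, -8.6]
contact_force: [0.6, -0.5, 0.4]
grip_width: 0.99
```

```bash
python3 -c "
from h import *
go(.5055,-.29,.12,-17.9)
im=eyes.camera('top'); cv2.imwrite('pics/t7.png',cv2.resize(im[220:320,205:315,::-1],None,fx=7,fy=6,interpolation=2))
cv2.imwrite('pics/s7.png',cv2.resize(eyes.camera('side')[255:325,280:380,::-1],None,fx=7,fy=7,interpolation=2))"
```

```text
t 11.7 tcp [ 0.4481 -0.1491  0.1247] rot [-1.7998e+02 -1.1000e-01 -8.5600e+00] w 0.99 F [ 0.6 -0.5  0.4]
unturned [ 7.78 13.08  0.47] after turn [ 9.79 11.64  0.47] spin 0.163 norm cm 15.2
```

View pics/t7.png

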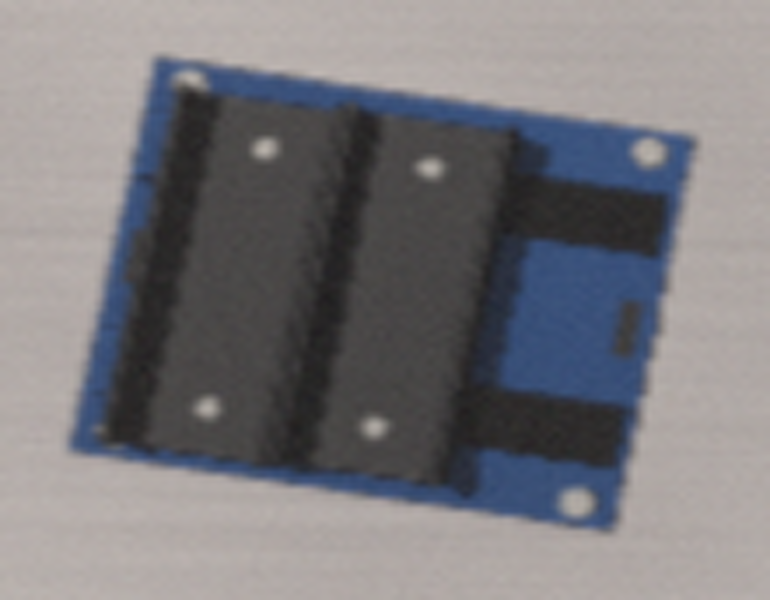

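View pics/s7.png

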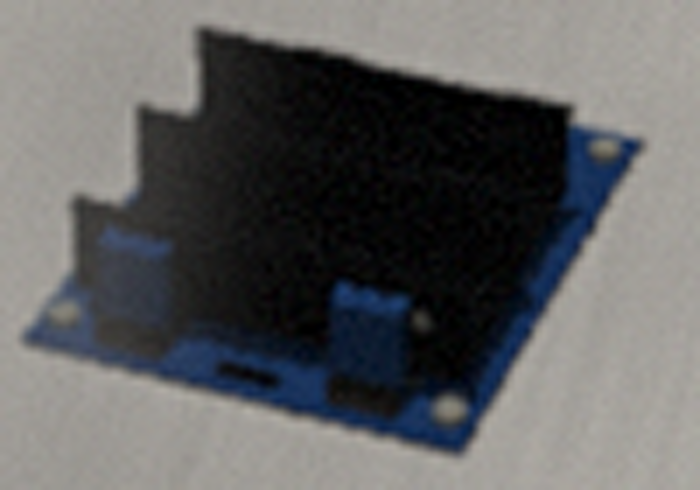

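```bash
python3 -c "
from h import *
A=(205,220,7,6)
P=np.array([w('top',crop(p,*A),.02)[:2] for p in [(265,148),(208,407),(430,167),(374,427)]])
a=np.degrees(np.arctan2(*(P[0]-P[1])[::-1])),np.degrees(np.arctan2(*(P[2]-P[3])[::-1]));print(a)
m=(P[2]+P[3])/2-(P[0]+P[1])/2; t=np.radians(-8.6);print(P.mean(0),m[0]*np.cos(t)+m[1]*np.sin(t),-m[0]*np.sin(t)+m[1]*np.cos(t))"
```

```text
(np.float64(-8.683650837062729), np.float64(-8.687695874637578))
[0.49782565 0.17769733] 0.0020202697958183755 -0.05975884214192755
```

```bash
python3 -c "
from h import *
go(.5769,-.3130,.10,-17.9)"
```

```text
t 11.8 tcp [ 0.4476 -0.1511  0.1241] rot [ 1.7997e+02 -6.0000e-02 -8.7700e+00] w 1.001 F [-0.2  0.4  0.3]
unturned [15.25 14.03  2.41] after turn [17.28 11.43  2.41] spin 0.1594 norm cm 20.9
```

Call:
play_rows(series=[[0,0,0,0.08,0],[0,0,0,0.08,0],[2.9,1.9,0.4,0,0],[2.9,1.9,0.4,0,0],[2.9,1.9,0.4,0,0],[2.9,1.9,0.4,0,0],[2.9,1.9,0.4,0,0],[2.8,1.9,0.4,0,0]])

```text
time_s: 12.6
tcp_pos: [0.5791, -0.3089, 0.0991]
tool_rot: [-179.9, 0.0, -17.7]
contact_force: [0.0, -0.3, -0.3]
grip_width: 1.003
```

Call:
play_rows(series=[[0,0,2,0,0],[0,0,2,0,0],[0,0,0,0,0],[0,0,0,0,0]], force=20)

```text
time_s: 13.0
tcp_pos: [0.578, -0.308, 0.0596]
tool_rot: [-180.0, 0.1, -17.7]
contact_force: [0.3, -1.0, 0.9]
grip_width: 1.0
```

```bash
python3 -c "
from h import *
go(.5769,-.3130,.002,-17.9)"
```

```text
t 13.0 tcp [ 0.578  -0.308   0.0596] rot [-1.7996e+02  8.0000e-02 -1.7700e+01] w 1.0 F [ 0.3 -1.   0.9]
unturned [0.05 0.51 5.76] after turn [0.05 0.51 5.76] spin 0.0034 norm cm 5.8
```

Call:
play_rows(series=[[0,0.5,0,0.003,0],[0,0,2,0,0],[0,0,2,0,0],[0,0,1.6,0,0],[0,0,0,0,0],[0,0,0,0,0]])

```text
time_s: 13.6
tcp_pos: [0.5769, -0.3138, 0.0044]
tool_rot: [180.0, -0.0, -17.9]
contact_force: [-0.7, 0.7, 0.8]
grip_width: 1.001
```

```bash
python3 -c "
from h import *
go(.5769,-.3130,.002,-17.9)
cv2.imwrite('pics/s8.png',cv2.resize(eyes.camera('side')[120:240,280:420,::-1],None,fx=5,fy=5,interpolation=2))"
```

```text
t 13.6 tcp [ 0.5769 -0.3138  0.0044] rot [ 1.800e+02 -1.000e-02 -1.789e+01] w 1.001 F [-0.7  0.7  0.8]
unturned [-0.02 -0.07  0.24] after turn [-0.02 -0.07  0.24] spin 0.0002 norm cm 0.3
```

View pics/s8.png

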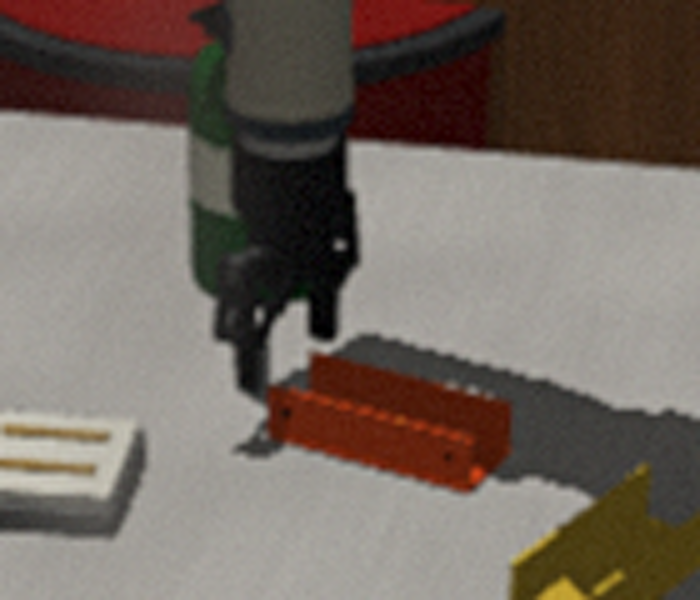

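Call:
play_rows(series=[[-0.3,0,0.3,0,0],[0,0,0,0,0],[0,0,0,0,255],[0,0,0,0,255],[0,0,0,0,255],[0,0,0,0,255]], force=20)

```text
time_s: 14.25
tcp_pos: [0.5741, -0.3128, 0.0014]
tool_rot: [180.0, -0.0, -17.9]
contact_force: [-0.1, 1.2, 5.7]
grip_width: 0.693
```

Call:
play_rows(series=[[0,0,-1.5,0,255],[0,0,-4.5,0,255],[0,0,-4.5,0,255],[0,0,-4.5,0,255],[0,0,-2,0,255],[0,0,0,0,255],[0,0,0,0,255]], force=20)

```text
time_s: 14.95
tcp_pos: [0.5735, -0.3125, 0.1709]
tool_rot: [-180.0, -0.0, -17.9]
contact_force: [-0.7, -0.6, -3.0]
grip_width: 0.692
```

```bash
python3 -c "
from h import *
go(.5769,-.3130,.18,-17.9)
cv2.imwrite('pics/s9.png',cv2.resize(eyes.camera('side')[80:240,260:420,::-1],None,fx=4,fy=3.75,interpolation=2))"
```

```text
t 14.95 tcp [ 0.5735 -0.3125  0.1709] rot [-1.800e+02 -1.000e-02 -1.789e+01] w 0.692 F [-0.7 -0.6 -3. ]
unturned [ 0.34 -0.06 -0.91] after turn [ 0.34 -0.06 -0.91] spin 0.0002 norm cm 1.0
```

View pics/s9.png

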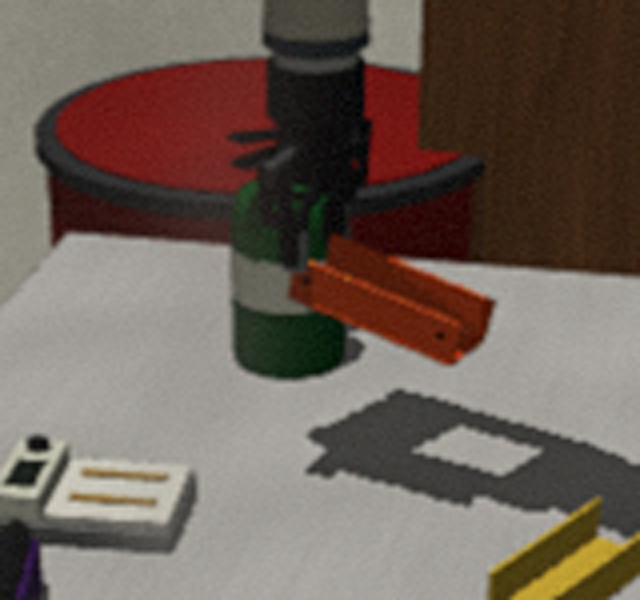

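Call:
play_rows(series=[[0,0,1,0,255],[0,0,2,0,255],[0,0,3.5,0,255],[0,0,4.5,0,255],[0,0,-5,0,255],[0,0,-5,0,255],[0,0,-3.5,0,255],[0,0,-2,0,255]], force=20)

```text
time_s: 15.8
tcp_pos: [0.5743, -0.313, 0.2165]
tool_rot: [180.0, -0.0, -17.9]
contact_force: [0.3, -0.8, -2.0]
grip_width: 0.691
```

```bash
python3 -c "
from h import *
go(.5769,-.3130,.18,-17.9)
cv2.imwrite('pics/s10.png',cv2.resize(eyes.camera('side')[80:240,260:420,::-1],None,fx=4,fy=3.75,interpolation=2))"
```

```text
t 15.8 tcp [ 0.5743 -0.313   0.2165] rot [ 1.800e+02 -1.000e-02 -1.789e+01] w 0.691 F [ 0.3 -0.8 -2. ]
unturned [ 0.25 -0.08  3.65] after turn [ 0.25 -0.08  3.65] spin 0.0002 norm cm 3.7
```

View pics/s10.png

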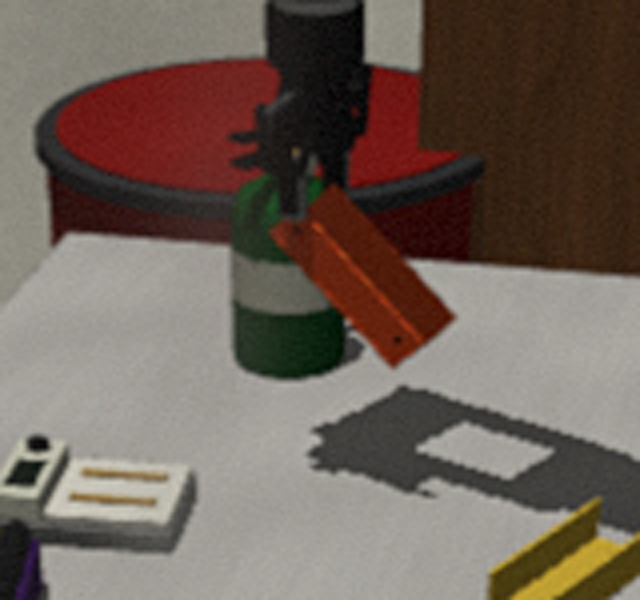

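Call:
play_rows(series=[[0.7,0,1,0,255],[1.5,0,1.8,0,255],[2.3,0,2.3,0,255],[2.5,0,2.5,0,255],[-3.5,0,-3.5,0,255],[-3.5,0,-3.5,0,255],[-2.5,0,-2,0,255],[-1,0,-1,0,255]], force=20)

```text
time_s: 16.65
tcp_pos: [0.5384, -0.3011, 0.2375]
tool_rot: [-180.0, 0.2, -17.9]
contact_force: [1.2, -0.1, -2.8]
grip_width: 0.689
```

```bash
python3 -c "
from h import *
go(.5769,-.3130,.18,-17.9)
cv2.imwrite('pics/s11.png',cv2.resize(eyes.camera('side')[80:240,260:420,::-1],None,fx=4,fy=3.75,interpolation=2))"
```

```text
t 16.65 tcp [ 0.5384 -0.3011  0.2375] rot [-179.96    0.24  -17.9 ] w 0.689 F [ 1.2 -0.1 -2.8]
unturned [ 4.03 -0.05  5.75] after turn [ 4.03 -0.05  5.75] spin -0.0 norm cm 7.0
```

View pics/s11.png

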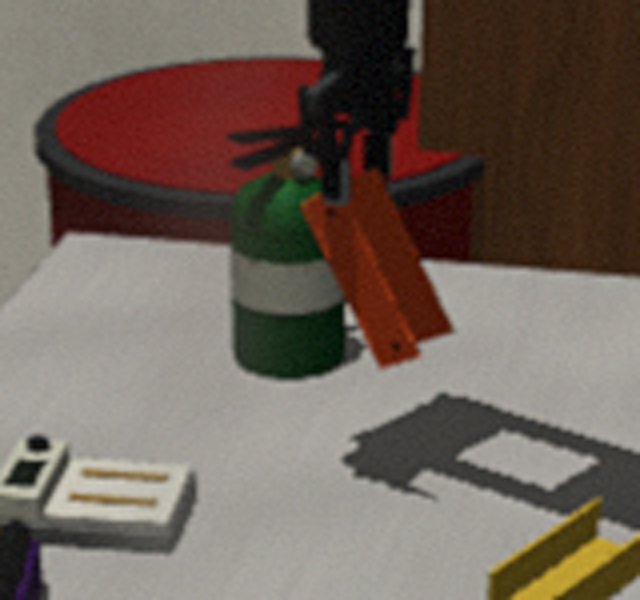

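Call:
play_rows(series=[[1.5,0,0,0,255],[3,0,0,0,255],[4.5,0,0,0,255],[-5,0,-0.5,0,255],[-5,0,-0.5,0,255],[-4,0,0,0,255],[-2.5,0,0,0,255],[-1,0,0,0,255]], force=20)

```text
time_s: 17.5
tcp_pos: [0.458, -0.275, 0.2476]
tool_rot: [-180.0, 0.2, -17.9]
contact_force: [-0.5, -0.8, -2.7]
grip_width: 0.692
```

```bash
python3 -c "
from h import *
go(.5769,-.3130,.18,-17.9)
cv2.imwrite('pics/s12.png',cv2.resize(eyes.camera('side')[80:240,260:420,::-1],None,fx=4,fy=3.75,interpolation=2))"
```

```text
t 17.5 tcp [ 0.458  -0.275   0.2476] rot [-179.95    0.21  -17.9 ] w 0.692 F [-0.5 -0.8 -2.7]
unturned [12.48 -0.04  6.76] after turn [12.48 -0.04  6.76] spin -0.0 norm cm 14.2
```

View pics/s12.png

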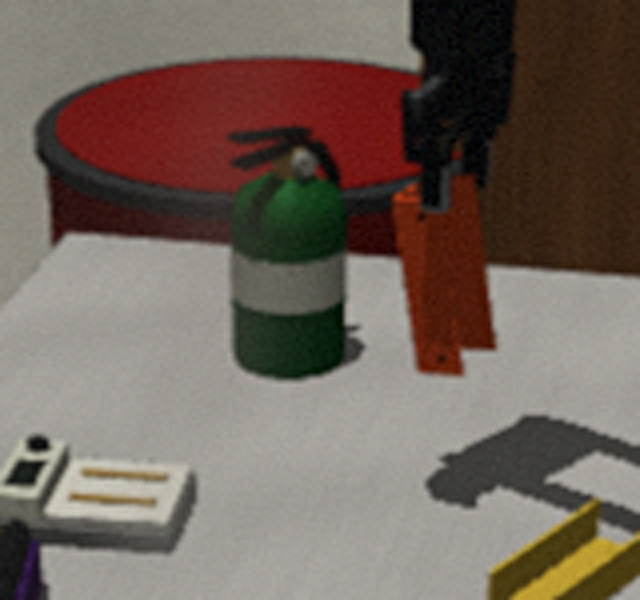

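Call:
play_rows(series=[[1,0,1,0,255],[2,0,2,0,255],[2.5,0,2.5,0,255],[2.5,0,2.5,0,255],[1.5,0,2,0,255],[0.5,0,1,0,255],[0,0,0.5,0,255],[0,0,0,0,255]], force=20)

```text
time_s: 18.35
tcp_pos: [0.555, -0.3065, 0.1339]
tool_rot: [-180.0, 0.1, -17.9]
contact_force: [-0.3, -0.8, -1.3]
grip_width: 0.689
```

```bash
python3 -c "
from h import *
go(.5769,-.3130,.118,-17.9)
print(w('top',(380,335),.02), w('top',(540,225),.0))
cv2.imwrite('pics/s13.png',cv2.resize(eyes.camera('side')[80:240,260:420,::-1],None,fx=4,fy=3.75,interpolation=2))"
```

```text
t 18.35 tcp [ 0.555  -0.3065  0.1339] rot [-1.7998e+02  9.0000e-02 -1.7880e+01] w 0.689 F [-0.3 -0.8 -1.3]
unturned [ 2.29 -0.05  1.59] after turn [ 2.29 -0.05  1.59] spin 0.0004 norm cm 2.8
[ 0.33551782 -0.15107675  0.02      ] [ 0.62424025 -0.56772506  0.        ]
```

View pics/s13.png

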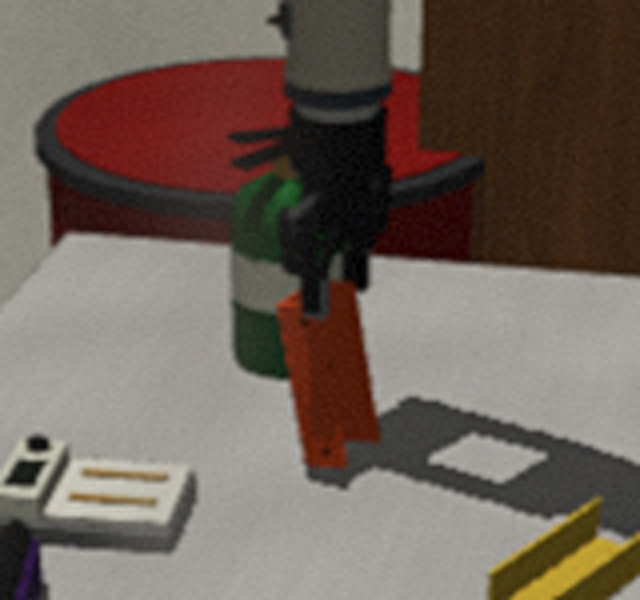

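Call:
play_rows(series=[[0,0,0.5,0,255],[0,0,0.5,0,255],[0,0,0.4,0,255],[0,0,0,0,255]], force=20)

```text
time_s: 18.8
tcp_pos: [0.5548, -0.3066, 0.1206]
tool_rot: [-180.0, 0.0, -17.9]
contact_force: [-0.5, -0.7, -1.5]
grip_width: 0.693
```

Call:
play_rows(series=[[0,0,0.3,0,255],[0,0,0.3,0,255],[0,0,0,0,255]], force=20)

```text
time_s: 19.1
tcp_pos: [0.5578, -0.308, 0.1179]
tool_rot: [179.9, -0.3, -17.9]
contact_force: [0.3, 0.4, 14.2]
grip_width: 0.69
```

Call:
play_rows(series=[[-0.8,0,0,0,255],[-1,0,0,0,255],[-1,0,0,0,255],[-1,0,0,0,255],[0,0,0,0,255]], force=20)

```text
time_s: 19.6
tcp_pos: [0.5177, -0.2946, 0.1149]
tool_rot: [-180.0, 0.1, -17.9]
contact_force: [0.1, 0.9, 2.4]
grip_width: 0.693
```

```bash
python3 -c "
from h import *
go(.5769,-.3130,.118,-17.9)
cv2.imwrite('pics/s14.png',cv2.resize(eyes.camera('side')[80:240,260:420,::-1],None,fx=4,fy=3.75,interpolation=2))"
```

```text
t 19.6 tcp [ 0.5177 -0.2946  0.1149] rot [-1.7999e+02  6.0000e-02 -1.7900e+01] w 0.693 F [0.1 0.9 2.4]
unturned [ 6.2  -0.07 -0.31] after turn [ 6.2  -0.07 -0.31] spin 0.0 norm cm 6.2
```

View pics/s14.png

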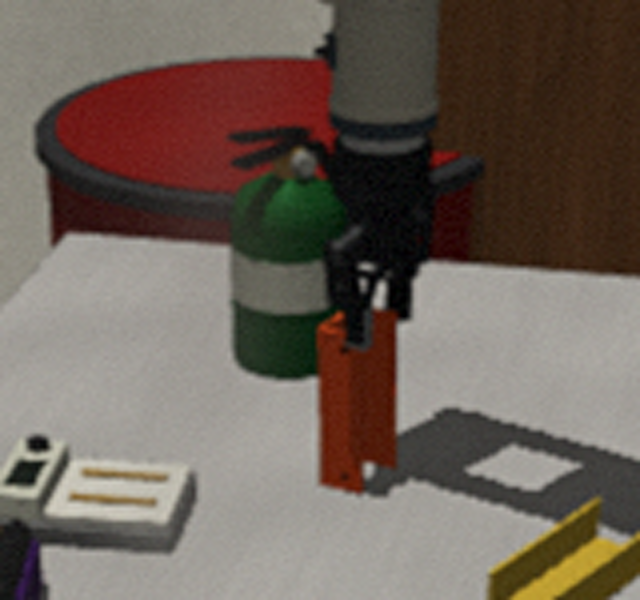

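Call:
play_rows(series=[[0,0,0.4,0,255],[-1,0,0.1,0,255],[-1,0,0,0,255],[-1,0,0,0,255],[-1,0,0.1,0,255],[0,0,0,0,255]], force=20)

```text
time_s: 20.25
tcp_pos: [0.4798, -0.2823, 0.1087]
tool_rot: [-180.0, 0.1, -17.9]
contact_force: [0.7, -0.1, 2.4]
grip_width: 0.693
```

```bash
python3 -c "
from h import *
go(.5769,-.3130,.118,-17.9)
cv2.imwrite('pics/s15.png',cv2.resize(eyes.camera('side')[80:240,260:420,::-1],None,fx=4,fy=3.75,interpolation=2))"
```

```text
t 20.25 tcp [ 0.4798 -0.2823  0.1087] rot [-1.7999e+02  7.0000e-02 -1.7900e+01] w 0.693 F [ 0.7 -0.1  2.4]
unturned [10.18 -0.06 -0.93] after turn [10.18 -0.06 -0.93] spin 0.0 norm cm 10.2
```

View pics/s15.png

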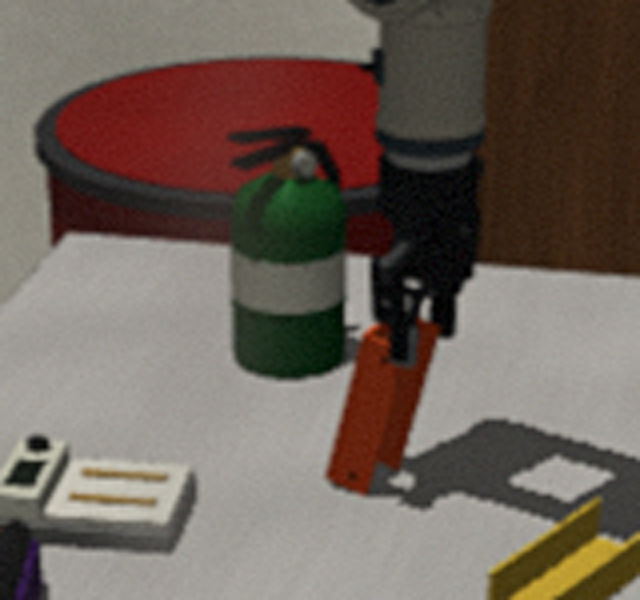

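Call:
play_rows(series=[[-1,0,0.4,0,255],[-1,0,0.4,0,255],[-1,0,0.4,0,255],[-1,0,0.6,0,255],[-1,0,0.6,0,255],[-1,0,0.7,0,255],[0,0,0,0,255]], force=20)

```text
time_s: 21.0
tcp_pos: [0.4218, -0.2635, 0.077]
tool_rot: [-180.0, 0.2, -17.9]
contact_force: [-4.4, 1.3, 8.3]
grip_width: 0.693
```

```bash
python3 -c "
from h import *
go(.5769,-.3130,.118,-17.9)
cv2.imwrite('pics/s16.png',cv2.resize(eyes.camera('side')[80:240,260:420,::-1],None,fx=4,fy=3.75,interpolation=2))"
```

```text
t 21.0 tcp [ 0.4218 -0.2635  0.077 ] rot [-179.97    0.21  -17.9 ] w 0.693 F [-4.4  1.3  8.3]
unturned [16.28 -0.05 -4.1 ] after turn [16.28 -0.05 -4.1 ] spin 0.0 norm cm 16.8
```

View pics/s16.png

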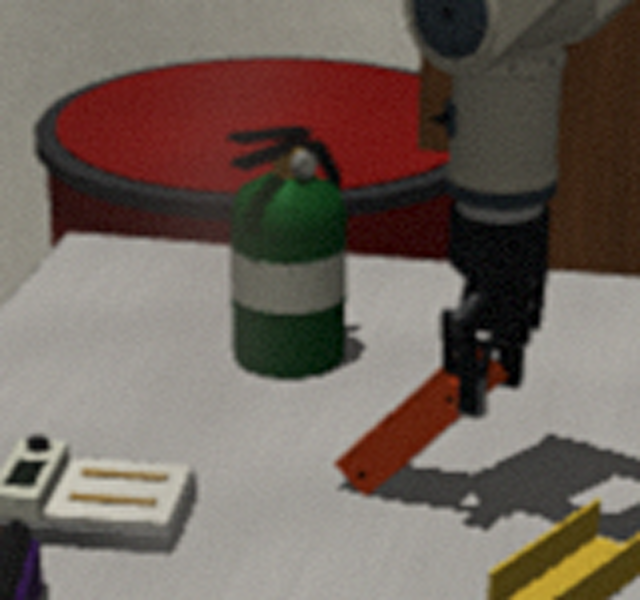

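Call:
play_rows(series=[[-0.8,0,0.9,0,255],[-0.8,0,0.9,0,255],[-0.7,0,1.1,0,255],[-0.6,0,1.1,0,255],[-0.6,0,1.1,0,255],[-0.4,0,0.9,0,255],[-0.3,0,0.9,0,255],[0,0,0,0,255]], force=20)

```text
time_s: 21.85
tcp_pos: [0.3835, -0.2512, 0.008]
tool_rot: [-180.0, 0.1, -17.9]
contact_force: [-0.5, 1.4, 2.2]
grip_width: 0.689
```

```bash
python3 -c "
from h import *
go(.5769,-.3130,.118,-17.9)
cv2.imwrite('pics/s17.png',cv2.resize(eyes.camera('side')[80:240,260:420,::-1],None,fx=4,fy=3.75,interpolation=2))"
```

```text
t 21.85 tcp [ 0.3835 -0.2512  0.008 ] rot [-1.7998e+02  7.0000e-02 -1.7900e+01] w 0.689 F [-0.5  1.4  2.2]
unturned [ 20.3   -0.06 -11.  ] after turn [ 20.3   -0.06 -11.  ] spin 0.0001 norm cm 23.1
```

View pics/s17.png

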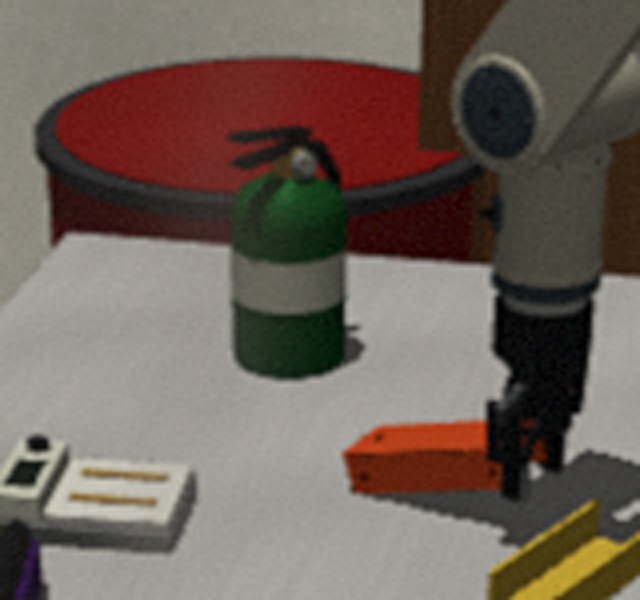

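Call:
play_rows(series=[[-0.1,0,0.3,0,255],[0,0,0.2,0,255],[0,0,0,0,255],[0,0,0,0,0],[0,0,0,0,0],[0,0,0,0,0],[0,0,-2,0,0],[0,0,-3,0,0]])

```text
time_s: 22.7
tcp_pos: [0.3819, -0.2504, 0.0533]
tool_rot: [-179.9, 0.2, -17.9]
contact_force: [0.3, -0.6, -0.6]
grip_width: 1.006
```

Call:
play_rows(series=[[0,0,-4,0,0],[-2,0,-4,0,0],[-3,0,0,0,0],[-2,0,0,0,0]])

```text
time_s: 23.1
tcp_pos: [0.3156, -0.2294, 0.135]
tool_rot: [180.0, -0.1, -17.9]
contact_force: [-0.3, -1.1, -0.2]
grip_width: 1.0
```

```bash
python3 -c "
from h import *
go(.45,-.28,.118,-17.9)
im=eyes.camera('top'); cv2.imwrite('pics/t18.png',cv2.resize(im[220:360,330:490,::-1],None,fx=5,fy=4,interpolation=2))
cv2.imwrite('pics/s18.png',cv2.resize(eyes.camera('side')[180:280,280:440,::-1],None,fx=5,fy=5,interpolation=2))"
```

```text
t 23.1 tcp [ 0.3156 -0.2294  0.135 ] rot [ 1.7996e+02 -1.1000e-01 -1.7880e+01] w 1.0 F [-0.3 -1.1 -0.2]
unturned [14.34  0.69  1.7 ] after turn [14.34  0.68  1.7 ] spin 0.0004 norm cm 14.5
```

View pics/t18.png

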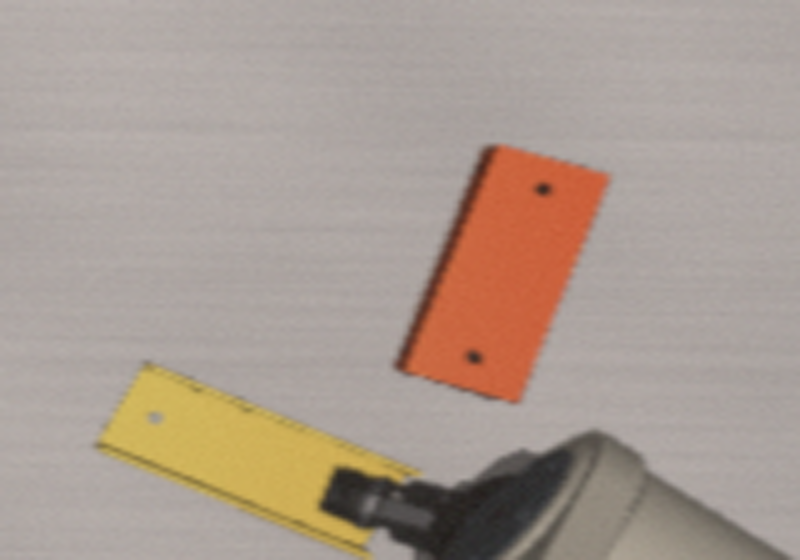

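View pics/s18.png

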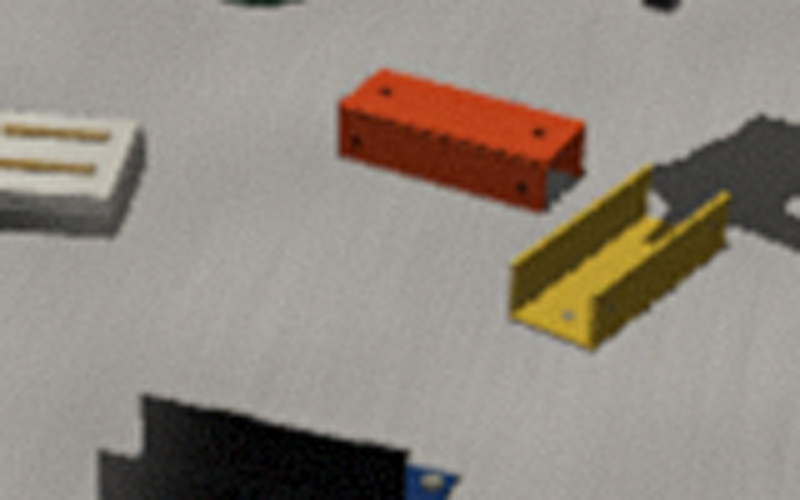

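```bash
python3 -c "
from h import *
A=(330,220,5,4)
P=np.array([w('top',crop(p,*A),.04)[:2] for p in [(543,189),(474,357)]])
C=np.array([w('top',crop(p,*A),.04)[:2] for p in [(493,146),(610,177),(520,402),(403,370)]])
d=P[0]-P[1];yaw=np.degrees(np.arctan2(d[1],d[0]));print(P.mean(0),C.mean(0),yaw,np.linalg.norm(d))
e=(C[0]+C[1]-C[2]-C[3])/2;print(np.degrees(np.arctan2(e[1],e[0])),np.linalg.norm(e))
go(*P.mean(0),.10,yaw)"
```

```text
[ 0.45554006 -0.27546344] [ 0.45520821 -0.27451042] -18.041490209521893 0.11026016570858116
-17.63217738430657 0.14696974790081524
t 23.2 tcp [ 0.3141 -0.2285  0.134 ] rot [-1.7998e+02  6.0000e-02 -1.7920e+01] w 0.998 F [ 0.1  1.  -0.2]
unturned [14.9   0.12  3.4 ] after turn [14.9   0.09  3.4 ] spin 0.0021 norm cm 15.3
```

Call:
play_rows(series=[[2,0,0,0,0],[3.5,0,0.8,0,0],[4,0.1,1,0,0],[3.5,0,1,0,0],[1.9,0,0.6,0,0],[0,0,0,0,0],[0,0,0,0,0]])

```text
time_s: 23.9
tcp_pos: [0.4576, -0.276, 0.0993]
tool_rot: [-180.0, 0.1, -17.9]
contact_force: [-0.3, 0.5, -0.5]
grip_width: 1.0
```

```bash
python3 -c "
from h import *
go(.4554,-.2753,.008,-17.95)"
```

```text
t 23.9 tcp [ 0.4576 -0.276   0.0993] rot [-1.7998e+02  9.0000e-02 -1.7860e+01] w 1.0 F [-0.3  0.5 -0.5]
unturned [-0.23  0.    9.13] after turn [-0.23  0.    9.13] spin 0.0015 norm cm 9.1
```

Call:
play_rows(series=[[-0.2,0,1.5,0,0],[0,0,2.5,0,0],[0,0,2.5,0,0],[0,0,1.7,0,0],[0,0,0.9,0,0],[0,0,0,0,0],[0,0,0,0,0]])

```text
time_s: 24.6
tcp_pos: [0.4561, -0.2759, 0.0097]
tool_rot: [180.0, -0.0, -17.9]
contact_force: [0.1, -0.2, 0.2]
grip_width: 0.999
```

```bash
python3 -c "
from h import *
go(.4554,-.2753,.008,-17.95)"
```

```text
t 24.6 tcp [ 0.4561 -0.2759  0.0097] rot [ 1.7999e+02 -3.0000e-02 -1.7900e+01] w 0.999 F [ 0.1 -0.2  0.2]
unturned [-0.08 -0.04  0.17] after turn [-0.08 -0.04  0.17] spin 0.0009 norm cm 0.2
```

Call:
play_rows(series=[[0,0,0.1,0,255],[0,0,0,0,255],[0,0,0,0,255],[0,0,0,0,255],[0,0,0,0,255]], force=40)

```text
time_s: 25.1
tcp_pos: [0.4565, -0.2761, 0.0091]
tool_rot: [180.0, -0.1, -17.9]
contact_force: [-2.2, 0.2, 9.3]
grip_width: 0.681
```

```bash
python3 -c "
from h import *
go(.4978,.1777,.13,-8.68)"
```

```text
t 25.1 tcp [ 0.4565 -0.2761  0.0091] rot [ 1.7998e+02 -7.0000e-02 -1.7880e+01] w 0.681 F [-2.2  0.2  9.3]
unturned [-10.   -44.45 -12.09] after turn [ -2.76 -45.48 -12.09] spin -0.1606 norm cm 47.1
```

Call:
play_rows(series=[[0,0,-1,0,255],[0,0,-2.5,0,255],[0,0,-3.5,0,255],[0,0,-3.5,0,255],[0,0,-1.5,0,255],[0,0,0,0,255],[0,0,0,0,255]])

```text
time_s: 25.8
tcp_pos: [0.4558, -0.2756, 0.128]
tool_rot: [180.0, -0.0, -17.9]
contact_force: [0.8, -0.7, -2.6]
grip_width: 0.68
```

```bash
python3 -c "
from h import *
go(.4978,.1777,.13,-8.68)
cv2.imwrite('pics/s20.png',cv2.resize(eyes.camera('side')[130:280,280:440,::-1],None,fx=5,fy=4,interpolation=2))"
```

```text
t 25.8 tcp [ 0.4558 -0.2756  0.128 ] rot [ 1.800e+02 -2.000e-02 -1.789e+01] w 0.68 F [ 0.8 -0.7 -2.6]
unturned [ -9.92 -44.43  -0.2 ] after turn [ -2.69 -45.44  -0.2 ] spin -0.1607 norm cm 45.5
```

View pics/s20.png

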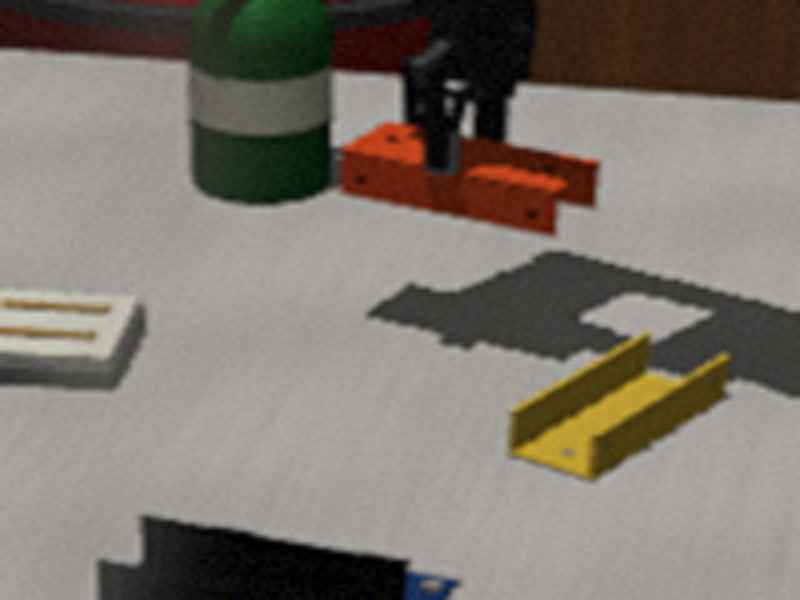

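Call:
play_rows(series=[[0,0,0,-0.08,255],[0,0,0,-0.08,255],[-0.2,-2.5,0,0,255],[-0.2,-4,0,0,255],[-0.3,-4,0,0,255],[-0.3,-4,0,0,255],[-0.3,-4,0,0,255],[-0.3,-4,0,0,255]])

```text
time_s: 26.65
tcp_pos: [0.4731, -0.0493, 0.1265]
tool_rot: [180.0, 0.1, -8.7]
contact_force: [0.0, -0.5, -1.9]
grip_width: 0.684
```

Call:
play_rows(series=[[-0.2,-4,0,0,255],[-0.2,-4,0,0,255],[-0.2,-4,0,0,255],[-0.2,-4,0,0,255],[-0.2,-4,0,0,255],[0,-2.5,0,0,255],[0,0,0,0,255],[0,0,0,0,255]])

```text
time_s: 27.45
tcp_pos: [0.4974, 0.1729, 0.1265]
tool_rot: [179.9, 0.1, -8.6]
contact_force: [-0.9, -0.1, -1.9]
grip_width: 0.68
```

```bash
python3 -c "
from h import *
go(.4978,.1777,.075,-8.68)
im=eyes.camera('top'); cv2.imwrite('pics/t21.png',cv2.resize(im[200:340,200:360,::-1],None,fx=5,fy=4,interpolation=2))
cv2.imwrite('pics/s21.png',cv2.resize(eyes.camera('side')[190:330,270:430,::-1],None,fx=5,fy=4,interpolation=2))"
```

```text
t 27.45 tcp [0.4974 0.1729 0.1265] rot [ 1.7991e+02  1.4000e-01 -8.6300e+00] w 0.68 F [-0.9 -0.1 -1.9]
unturned [-0.03 -0.48  5.15] after turn [-0.03 -0.48  5.15] spin 0.0008 norm cm 5.2
```

View pics/s21.png

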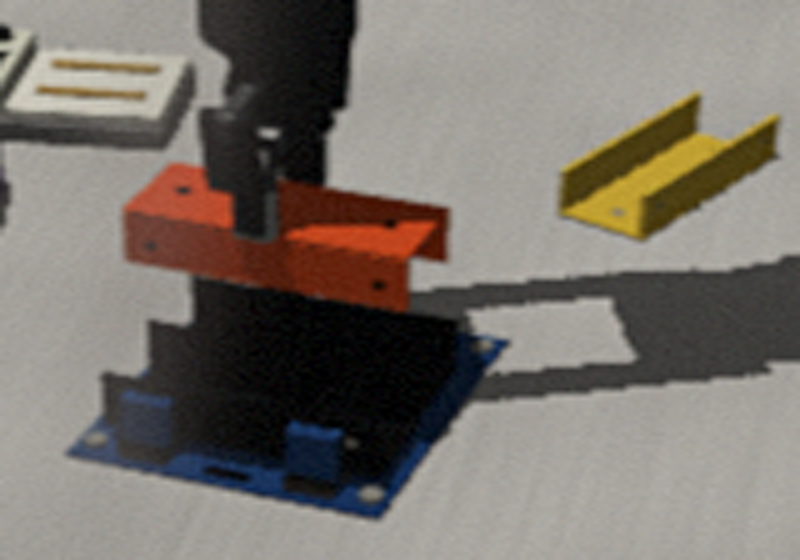

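View pics/t21.png

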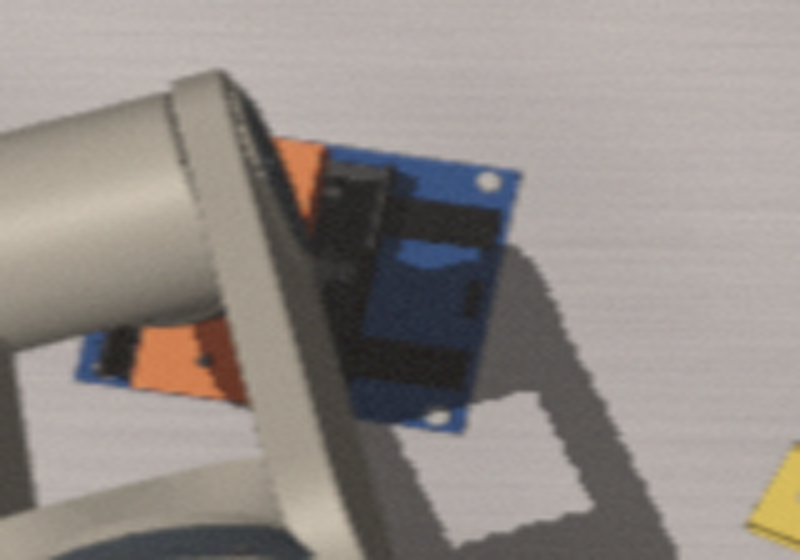

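Call:
play_rows(series=[[0,-0.5,0,0,255],[0,0,1.5,0,255],[0,0,2,0,255],[0,0,2,0,255],[0,0,1.2,0,255],[0,0,0,0,255],[0,0,0,0,255]])

```text
time_s: 28.25
tcp_pos: [0.4995, 0.1778, 0.0612]
tool_rot: [-180.0, -0.0, -8.7]
contact_force: [-0.3, -0.0, -0.5]
grip_width: 0.68
```

```bash
python3 -c "
from h import *
go(.4978,.1777,.0285,-8.68)
z=telemetry.get_obs()['tcp_pos']
im=cv2.resize(eyes.camera('side')[230:330,280:400,::-1],None,fx=6,fy=6,interpolation=2)
wire(im,'side',z[:2],-8.65,z[2]-.0091,(255,255,0),flip=True,s=6,o=(280,230))
cv2.imwrite('pics/s22.png',im)"
```

```text
t 28.25 tcp [0.4995 0.1778 0.0612] rot [-180.     -0.     -8.75] w 0.68 F [-0.3 -0.  -0.5]
unturned [-0.17  0.03  3.27] after turn [-0.17  0.03  3.27] spin -0.0012 norm cm 3.3
```

View pics/s22.png

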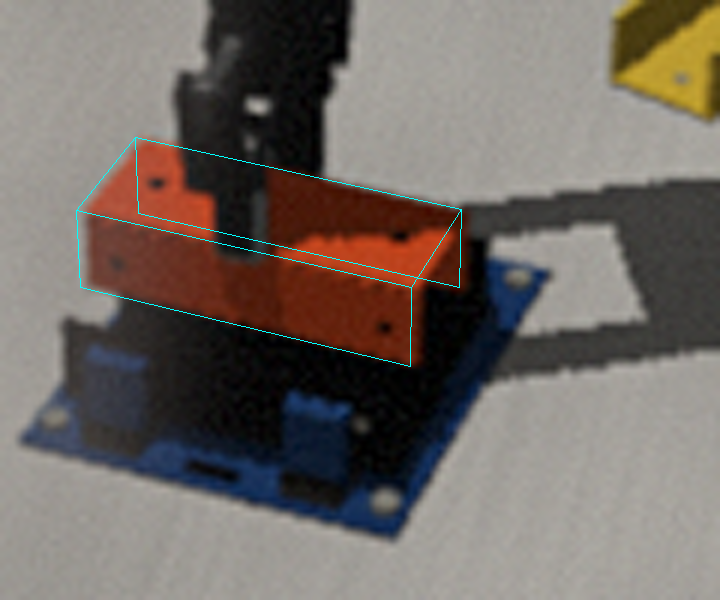

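Call:
play_rows(series=[[0,0,0.8,0,255],[0,0,1,0,255],[0,0,0.7,0,255],[0,0,0.3,0,255],[0,0,0,0,255],[0,0,0,0,255]])

```text
time_s: 28.9
tcp_pos: [0.4993, 0.178, 0.0329]
tool_rot: [180.0, 0.0, -8.7]
contact_force: [0.2, -0.3, -2.0]
grip_width: 0.68
```

Call:
play_rows(series=[[0,0,0.2,0,255],[0,0,0.2,0,255],[0,0,0.1,0,255],[0,0,0,0,255]])

```text
time_s: 29.3
tcp_pos: [0.4996, 0.1781, 0.0291]
tool_rot: [-180.0, -0.0, -8.7]
contact_force: [-4.7, -1.3, 14.4]
grip_width: 0.679
```

Call:
play_rows(series=[[0,0,-0.1,0,50],[0,0,0,0,45],[0,0,0,0,45],[0,0,0,0,45]])

```text
time_s: 29.7
tcp_pos: [0.4993, 0.1779, 0.0288]
tool_rot: [180.0, 0.0, -8.7]
contact_force: [-0.7, 0.6, 0.6]
grip_width: 0.822
```

Call:
play_rows(series=[[0,0,-0.8,0,45],[0,0,-1.5,0,45],[0,0,-2.5,0,45],[0,0,-3.5,0,45],[0,4,-3,0,45],[0,4.5,0,0,45],[0,4.5,0,0,45],[0,4.5,0,0,45]])

```text
time_s: 30.5
tcp_pos: [0.4725, 0.0036, 0.1429]
tool_rot: [-180.0, -0.1, -8.7]
contact_force: [0.0, -0.8, -0.5]
grip_width: 0.826
```

Call:
play_rows(series=[[0,4,0,0,45],[0,4,0,0,45],[0,2,0,0,45],[0,0,0,0,45]])

```text
time_s: 30.9
tcp_pos: [0.4572, -0.096, 0.1424]
tool_rot: [180.0, -0.0, -8.9]
contact_force: [-0.7, 0.5, 0.2]
grip_width: 0.827
```

```bash
python3 -c "
from h import *
go(.4978,.1777,.0285,-8.68)
t=eyes.camera('top');s=eyes.camera('side');cv2.imwrite('pics/topend.png',t[:,:,::-1]);cv2.imwrite('pics/sideend.png',s[:,:,::-1])
cv2.imwrite('pics/t23.png',cv2.resize(t[220:320,205:315,::-1],None,fx=7,fy=6,interpolation=2))
cv2.imwrite('pics/s23.png',cv2.resize(s[230:330,280:400,::-1],None,fx=6,fy=6,interpolation=2))"
```

```text
t 30.9 tcp [ 0.4572 -0.096   0.1424] rot [ 1.7998e+02 -3.0000e-02 -8.9000e+00] w 0.827 F [-0.7  0.5  0.2]
unturned [ -0.23 -27.67  11.39] after turn [ -0.12 -27.67  11.39] spin -0.0038 norm cm 29.9
```

View pics/t23.png

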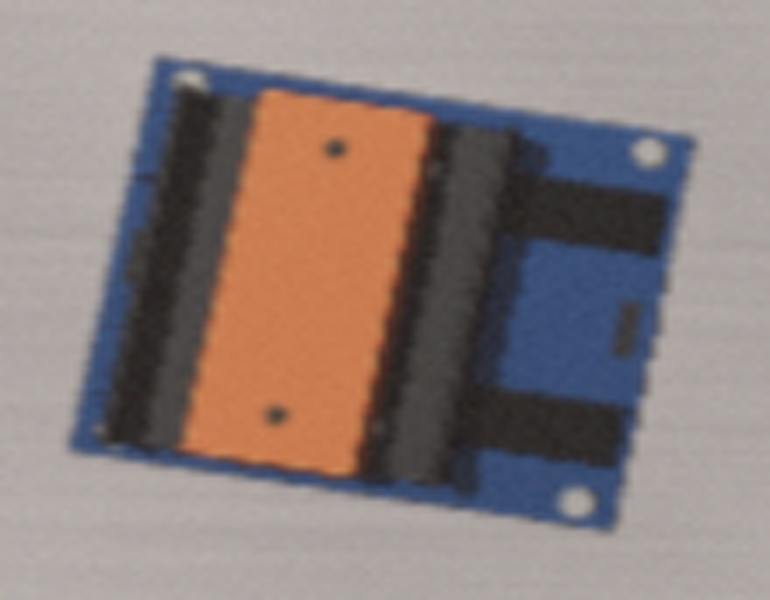

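View pics/s23.png

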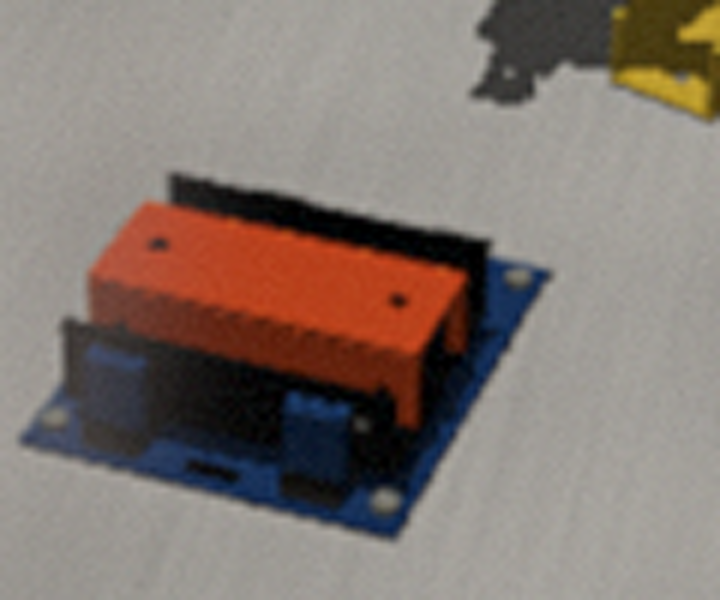

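View pics/topend.png

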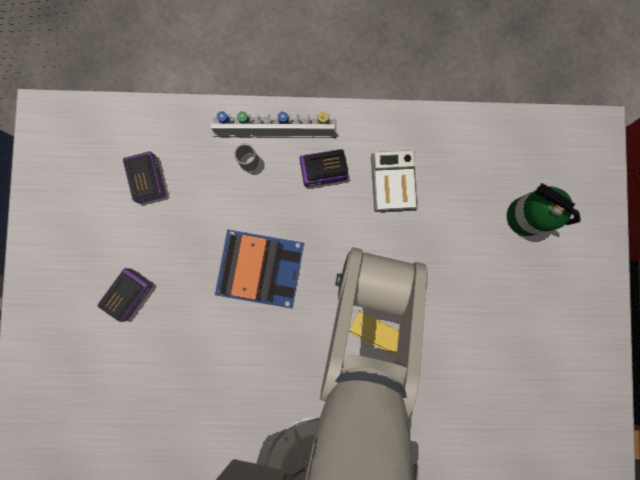

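```bash
python3 -c "
from h import *
A=(205,220,7,6)
H=np.array([w('top',crop(p,*A),.06)[:2] for p in [(335,148),(276,415)]])
d=H[0]-H[1];print('orange',H.mean(0),np.degrees(np.arctan2(d[1],d[0])),np.linalg.norm(d))
m=H.mean(0)-np.array([.4978,.1777]);t=np.radians(-8.68);print('along,across mm',1000*(m[0]*np.cos(t)+m[1]*np.sin(t)),1000*(-m[0]*np.sin(t)+m[1]*np.cos(t)))
im=cv2.imread('pics/s23.png');wire(im,'side',(.4978,.1777),-8.68,.02,(255,255,0),flip=True,s=6,o=(280,230))
for q in ((.5013,.2074),): wire(im,'side',q,-8.68,.016,(0,255,0),s=6,o=(280,230))
cv2.imwrite('pics/s24.png',im)
a=cv2.imread('pics/top0.png').astype(int);b=cv2.imread('pics/topend.png').astype(int)
for n,(x0,y0,x1,y1) in dict(pack0=(115,145,170,210),pack1=(90,260,160,330),pack2=(295,145,355,192),sleeve=(230,140,265,175),tester=(367,147,420,215),ext=(500,180,585,240)).items(): print(n,np.abs(a-b)[y0:y1,x0:x1].mean().round(2),np.percentile(np.abs(a-b)[y0:y1,x0:x1],99.5))"
```

```text
orange [0.49861802 0.17751267] -8.819601446278298 0.11010454114952282
along,across mm 0.8369208853926262 -0.06173270537295519
pack0 1.74 7.0
pack1 1.69 7.0
pack2 2.01 9.0
sleeve 1.6 6.0
tester 1.54 6.0
ext 2.38 13.0
```

View pics/s24.png

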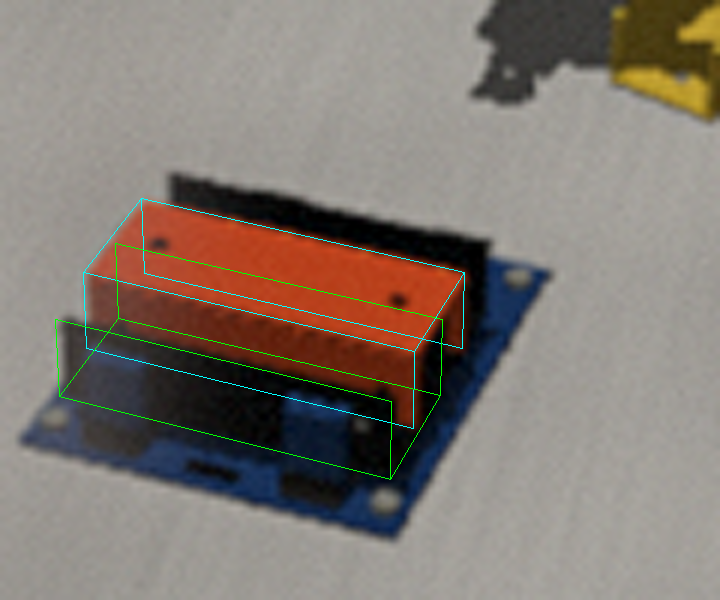

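```bash
python3 -c "
from rig import arm
print(arm.sign_off())"
```

```text
the job is handed in; nothing more can be done
None
```

The bundle is finished and handed in at about 31 s of the 72 s allowed.

**What I did**
- I laid the loose black channel in the cradle open side up. I then pushed it against the other black one with about 20 N, which also pressed that one towards its posts.
- I gripped the orange channel by one end and swung it to hang with short jerks of the arm. I pivoted it over on the bench, re-gripped it at its middle and lowered it onto the pair.

**Last checks**
- **Black pair:** centres 59.8 mm apart, parallel to within 0.1°, and ends within 2 mm. I measured this before the orange went on. In the final picture the black outer edges looked unmoved.
- **Orange channel:** 0.8 mm off the pair's middle lengthwise and 0.1 mm sideways, at most 0.2° out of line. It landed at the height expected for fully home, and in the side view it looks level, with a flange in each trough.
- **Other objects:** the packs, extinguisher, tester and sleeve show no change between the first and last pictures. I saw no sign that the yellow channel moved, but the arm covered part of it in the last view.

**What went wrong or disagreed**
- **Black channel:** my first grasp failed because the fingers closed before the arm was fully down. That shoved it about 13 mm on the bench, so I measured again and the second grasp held.
- **Side camera:** it shows everything 2–4 mm off from where the top camera puts it. The shift is the same for the black and orange channels, so I took it as calibration error.

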